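Eject potted modules from a clicking dial mould

TASK

Three or four potted modules are stuck in the pockets of the clicking dial mould: turn the dial by its handle, counting clicks, to bring each of them over the ejector, raise the ejector by its knob, and take the module out and lay it on the floor of the grey tray, none on top of another. Never have the ejector raised except under a pocket: push it fully down before the dial is turned. When all the modules are in the tray, leave the ejector fully down and park the dial two clicks anticlockwise (seen from above) of home, home being where the handle stands straight opposite the ejector; leave the meter, the screwdriver and the solder spool alone.

Things in the scene. Friction and masses are not known exactly. Their poses are not given: they have to be found in the camera images.
- block1_mid (a point): centre of potted module 1, a square block of black resin with a copper ring in its top, 36 x 36 x 22 mm, 50 to 100 g; x and y run along its square sides, z up. It starts flush with the dial's top in pocket 1 and cannot be gripped there until the ejector lifts it. None if absent: only three or four of the five modules are there
- block2_mid (a point): centre of potted module 2, a square block of black resin with a copper ring in its top, 36 x 36 x 22 mm, 50 to 100 g; x and y run along its square sides, z up. It starts flush with the dial's top in pocket 2 and cannot be gripped there until the ejector lifts it. None if absent: only three or four of the five modules are there
- block3_mid (a point): centre of potted module 3, a square block of black resin with a copper ring in its top, 36 x 36 x 22 mm, 50 to 100 g; x and y run along its square sides, z up. It starts flush with the dial's top in pocket 3 and cannot be gripped there until the ejector lifts it. None if absent: only three or four of the five modules are there
- block4_mid (a point): centre of potted module 4, a square block of black resin with a copper ring in its top, 36 x 36 x 22 mm, 50 to 100 g; x and y run along its square sides, z up. It starts flush with the dial's top in pocket 4 and cannot be gripped there until the ejector lifts it. None if absent: only three or four of the five modules are there
- block5_mid (a point): centre of potted module 5, a square block of black resin with a copper ring in its top, 36 x 36 x 22 mm, 50 to 100 g; x and y run along its square sides, z up. It starts flush with the dial's top in pocket 5 and cannot be gripped there until the ejector lifts it. None if absent: only three or four of the five modules are there
- pocket1 (a point): centre of the mouth of square pocket 1 of the dial (37.5 mm square, 22 mm deep), in the plane of the dial's top, turning with the dial. At dial angle 0 it lies 65 mm from the dial's axis, 0 degrees anticlockwise (seen from above) of the direction towards the ejector; it is over the ejector at dial angle 0 degrees. The pocket's floor has a hole that lets the ejector rod through
- pocket2 (a point): centre of the mouth of square pocket 2 of the dial (37.5 mm square, 22 mm deep), in the plane of the dial's top, turning with the dial. At dial angle 0 it lies 65 mm from the dial's axis, 60 degrees anticlockwise (seen from above) of the direction towards the ejector; it is over the ejector at dial angle -60 degrees. The pocket's floor has a hole that lets the ejector rod through
- pocket3 (a point): centre of the mouth of square pocket 3 of the dial (37.5 mm square, 22 mm deep), in the plane of the dial's top, turning with the dial. At dial angle 0 it lies 65 mm from the dial's axis, 120 degrees anticlockwise (seen from above) of the direction towards the ejector; it is over the ejector at dial angle -120 degrees. The pocket's floor has a hole that lets the ejector rod through
- pocket4 (a point): centre of the mouth of square pocket 4 of the dial (37.5 mm square, 22 mm deep), in the plane of the dial's top, turning with the dial. At dial angle 0 it lies 65 mm from the dial's axis, -60 degrees anticlockwise (seen from above) of the direction towards the ejector; it is over the ejector at dial angle 60 degrees. The pocket's floor has a hole that lets the ejector rod through
- pocket5 (a point): centre of the mouth of square pocket 5 of the dial (37.5 mm square, 22 mm deep), in the plane of the dial's top, turning with the dial. At dial angle 0 it lies 65 mm from the dial's axis, -120 degrees anticlockwise (seen from above) of the direction towards the ejector; it is over the ejector at dial angle 120 degrees. The pocket's floor has a hole that lets the ejector rod through
- hub (a point): point on the dial's axis, in the plane of the dial's top, 86 mm above the bench; its axes are those of the fixed base (they do not turn with the dial): x points from the axis level towards the ejector, z up. The dial is an aluminium disc of 190 mm diameter on a bolted-down steel base, with five square pockets 60 degrees apart and, in the sixth place, the handle; a boss of 34 mm diameter stands 8 mm up at its middle
- dial (a joint): angle of the dial, rad, positive anticlockwise seen from above; 0 is home (the start): the handle straight opposite the ejector and pocket 1 over the ejector. It clicks in steps of 15 degrees (0.2618 rad; about 0.3 N m, that is 5 N at the handle) and snaps to the nearest step when let go; four clicks from pocket to pocket; it turns at most 143 degrees either way
- handle (a point): grip point on the dial's handle, an upright black round peg of 18 mm diameter and 50 mm height on the dial's top, 65 mm from the axis; this point is on the peg's axis, 28 mm above the dial's top and 22 mm below the peg's top; the peg may turn between the fingers
- ejector (a joint): height of the ejector, m: 0 fully down, 0.022 fully up. It is a steel rod of 14 mm standing under the dial 65 mm from the axis, joined by a low arm to an upright stem and knob outside the dial's rim. It is stiff: it takes about 7 N to lift and 3 N to push down, and stays where it is left. Down, its tip is 1 mm below the dial; fully up, it holds a module 17 mm proud of the dial with 5 mm still in the pocket
- knob (a point): grip point of the ejector's black knob (upright cylinder, 22 mm diameter, 32 mm high) on its stem, 130 mm from the dial's axis; this point is on its axis in the middle of the knob, 91 mm above the bench when down; it rises with the ejector. The dial's rim is 24 mm from the knob's side
- rod_tip (a point): centre of the top end of the ejector's rod, 59 mm above the bench when down
- tray_in (a point): centre of the inner floor of the grey open tray, 4 mm above the bench; x along its long side. Inside 202 x 132 mm, walls 4 mm thick, rim 20 mm above the bench; it does not move
- meter: yellow multimeter lying on the bench, 180 x 88 x 42 mm, origin at the centre of its underside; leave alone
- driver: screwdriver lying on the bench, origin at its underside; leave alone
- spool: standing solder spool, 60 mm diameter, 38 mm high, origin at the centre of its underside; leave alone
Things that resemble listed ones, but are neither listed nor needed, are in the scene too. What is shaped like the part that bears block3_mid but blue is not meant.

How it is judged:
By the outcome, as a careful person would: the job done as asked, in the order asked, and still so for the second after the job is handed in, with the robot touching nothing.
Of block1, block2, block3, block4, block5 only 3 to 4 are there at a start; the rules pass over those that are not, and their reading is None.
At some moment in a run one of block1, block2, block3, block4, block5 may be knocked a few centimetres aside while the robot is not near it.
Once in a run the grip may slacken for a moment while it holds something.
It also fails if it takes over 210 s, if anything falls off the work surface, if the arm or the gripper's body presses on something with over 40 N, if the wrist force passes 120 N, or if a joint passes its speed limit or range.

ROBOT

A 6-joint arm with a two-finger parallel gripper is mounted at the origin on the work surface. World frame = base frame: x ahead of the robot, y to its left, z up, the work surface at z = 0. Lengths are in m, angles in rad, forces in N, time in s.
With the tool pointing down it reaches from about 0.375 to 0.9 m from the base axis. Payload 3.1 kg.
Tool frame: the origin (TCP) lies at the very end of the fingers, on their centre line; the grasp point (between the pads) lies 19 mm behind it; z points along the fingers, y is the line along which they close (so a half turn about z gives the same grasp; the last joint's range is limited). The gripper opens to 87 mm and grips with 3 to 60 N. Pads are 19 mm wide; open, the fingers measure 117 mm over their backs; the gripper's body (75 mm by 190 mm) begins 51 mm behind the grasp point.
Start: joints at [-1.391, 0.527, 1.433, -0, 1.181, -0.178], TCP at [0.219, -0.585, 0.223] pointing down, gripper open.
Joint ranges: [-3.08, 3.08], [-0.75, 2.2], [0.22, 2.44], [-1.43, 4.57], [0, 2.65], [-2.85, 2.85]. Speed limits (rad/s): [2.79, 2.79, 3.14, 3.14, 3.14, 3.14].

INTERFACE

Orientations are given as a unit quaternion [x, y, z, w].
In Python, from rig import robot gives the robot as it stands. The module is installed in compiled form; this text tells all that it offers.
- The arm moves only by the tool servo_tool, never from a script. Its argument "rows" is one flat list of numbers, 5 for each row, row after row: the closure, from -1 (fully open) to 1 (shut), so that 0 is half open, then the shift along the tool's x, y, z in m, then the turn about the tool's z in degrees. A call has 1 to 5 rows; each row shifts and turns the commanded pose from where the row before left it, along the tool's axes as they then stand; what a row does not reach is not made up. A row lasts 1/12 s, in which the tool goes at most 41.7 mm and 7.16 degrees, less where a joint would pass 70% of its speed; a pose out of reach is approached as far as the arm can. A call with a gripper value outside its range is refused whole. The fingers move at their own pace and stop on an object; "newtons" is the grip in N (left out, the last holds). Time passes only in rows, so rows that do not move let the fingers close. It gives the time, the measured TCP pose, the force, the opening and the grip force at its end, in the units of the state.
- robot.get_obs(): the state, without advancing time (a new reading comes with each control period).
- robot.camera(name): name is "side" or "top" or "wrist"; returns a dict with "pixels" (420x560x3 uint8, red, green, blue), "intrinsics" (3x3 intrinsics, pixels), "rvec" (rotation vector, rad) and "tvec" (3), from world to camera coordinates, as OpenCV has them; the wrist camera has in their place "mount" (4x4, takes a point from camera to tool coordinates, whose origin is the TCP and whose axes are the flange's). Camera axes: x right, y down, z forward; pixel columns grow to the right and rows downward; lengths in m; the calibration is good to about 2 mm. A picture is of the moment at which its call begins: read the wrist's pose just before it. There is no depth.
- robot.hand_in(): hands the job in; it is judged then, once.
Trained networks look in a picture, given as the dict that the camera call returned (one of the last four; its "shot" number tells which), for a name from the list of things; names that differ only in an ending like _2 or _b are one class to them, and where a whole thing is asked for, a point or a joint stands for the part that bears it (a point fixed in the world has none). Each returns a list of dicts, best first, with "score" (0 to 1); they miss things now and then, are a little off and sometimes report something else, mostly with a low value. They report only what shows in the picture. A call takes as long as a camera call. They do not tell look-alikes from the thing itself.
- robot.spot_in(picture, query): "at" ([x, y, z] in m, in world coordinates, good to about 4 mm: the middle of the surface that is visible of it).
- robot.outline_of(picture, query): "region" (420x560 bool, what is visible of it).
- robot.place_of(picture, query): "at" ([x, y, z] in m, in world coordinates, good to about 4 mm: a listed point, or the origin of a listed thing).
The state is a dict: "time": time; "q": joint angles; "joint_velocities": joint speeds; "joint_torque": joint torques, N m; "position": TCP position; "tool_rot": TCP orientation; "ft_force": force on the tool from outside, world axes, zero at the start; "moment": the same for the moment, N m; "grip_width": finger opening in m; "grip_force": force on a finger pad.
Only numpy, scipy, OpenCV 4.12 (cv2) and the standard library are available. Lean on these libraries where they do the work, as an engineer would, in place of code of your own. Each camera call takes 0.05 s, during which the arm holds its last target. There are 200 camera calls.

## Working session

There is one attempt and no reset: what is moved stays moved. The work goes in short steps, Python scripts to look and compute and a tool call to move; the robot and the scene stay as the last step left them, time stands still between calls to the robot, and variables do not carry over. Pictures are saved under pics/ and viewed, at most 14 in all, crops included, and the job is handed in when it is done.

Besides the shell and the picture viewer there is one more tool, called after "Emit:" as name(argument=value, ...), one argument or row to a line, values as JSON. servo_tool: Moves the arm, as the interface text tells. Its arguments: {"type":"object","properties":{"rows":{"type":"array","items":{"type":"number"}},"newtons":{"type":"number"}},"required":["rows"]}

```bash
mkdir -p pics
cat > h.py <<'E'
import numpy as np, cv2
from rig import robot
from scipy.spatial.transform import Rotation as R
def st():
    o=robot.get_obs(); return o
def snap(name,f=None):
    o=robot.get_obs(); p=robot.camera(name)
    if f: cv2.imwrite('pics/'+f,cv2.cvtColor(p['pixels'],cv2.COLOR_RGB2BGR))
    return o,p
def places(p,names,fn='place_of'):
    for n in names:
        r=getattr(robot,fn)(p,n)
        print(n,[(np.round(x['at'],4).tolist(),round(x['score'],2)) for x in r[:4]])
def proj(p,X):
    return cv2.projectPoints(np.array(X,float).reshape(-1,3),np.array(p['rvec']),np.array(p['tvec']),np.array(p['intrinsics']),None)[0].reshape(-1,2)
E
python3 - <<'E'
from h import *
for n in('top','side'):
    o,p=snap(n,n+'0.png')
    print(n); places(p,['block1_mid','block2_mid','block3_mid','block4_mid','block5_mid','hub','handle','knob','tray_in','meter','driver','spool'])
print(o)
E
```

```text
top
block1_mid [([0.4414, 0.1308, 0.0742], 0.74)]
block2_mid [([0.426, 0.1959, 0.0778], 0.69), ([0.7565, 0.0371, -0.0029], 0.44)]
block3_mid [([0.3213, 0.1693, 0.0117], 0.66), ([0.441, 0.1318, 0.0753], 0.61), ([0.5125, 0.01, 0.0101], 0.49), ([0.4427, 0.133, 0.0844], 0.21)]
block4_mid [([0.5335, 0.2257, 0.0756], 0.62)]
block5_mid [([0.5496, 0.1585, 0.0717], 0.49)]
hub [([0.4882, 0.1757, 0.0872], 0.65)]
handle [([0.3585, 0.4114, -0.0032], 0.65), ([0.5073, 0.1213, 0.1142], 0.64), ([0.5375, 0.2219, 0.0857], 0.2)]
knob [([0.4573, 0.3085, 0.092], 0.71)]
tray_in [([0.5093, -0.1659, 0.0037], 0.93), ([0.6793, -0.3929, 0.0039], 0.65)]
meter [([0.7557, 0.0335, -0.0028], 0.93)]
driver [([0.3595, 0.4115, -0.001], 0.95)]
spool [([0.6794, -0.3956, 0.0017], 0.64)]
side
block1_mid []
block2_mid [([0.4237, 0.1965, 0.0739], 0.61)]
block3_mid [([0.4428, 0.1303, 0.0743], 0.71), ([0.3224, 0.1713, 0.0096], 0.57), ([0.512, 0.0115, 0.0117], 0.45)]
block4_mid [([0.5334, 0.2247, 0.0754], 0.45)]
block5_mid [([0.5505, 0.1598, 0.0765], 0.68), ([0.5117, -0.1647, 0.0025], 0.45), ([0.4726, 0.243, 0.086], 0.3)]
hub [
[... 418 characters left out ...]

{'time': 0.65, 'q': array([-1.39051436e+00,  5.27438217e-01,  1.43266701e+00,  2.98329720e-06,
        1.18140040e+00, -1.78507752e-01]), 'joint_velocities': array([ 0.00044725,  0.00019435, -0.00071024, -0.00094527,  0.00101168,
        0.00155827]), 'joint_torque': array([ 1.84825440e-04, -4.39803636e+01, -1.76925373e+01,  6.34795125e-02,
        5.04979107e-02, -1.95860650e-05]), 'position': array([ 0.2194869 , -0.58519126,  0.22259692]), 'tool_rot': array([9.83951951e-01, 1.78433618e-01, 1.41860670e-06, 4.35121730e-05]), 'ft_force': array([0.45349708, 0.53535122, 0.23465716]), 'moment': array([ 0.03516309, -0.03478984, -0.03774322]), 'grip_force': 0.0, 'grip_width': 0.08709926493380916}
```

View pics/top0.png

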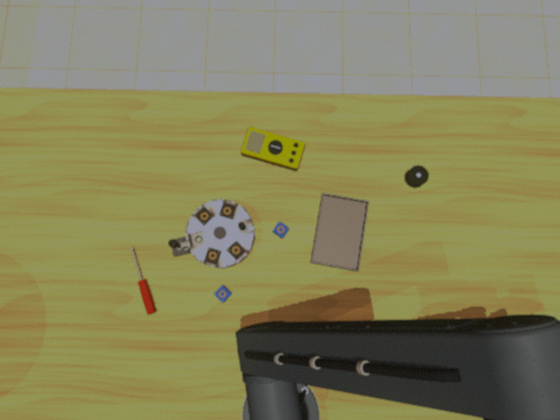

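View pics/side0.png

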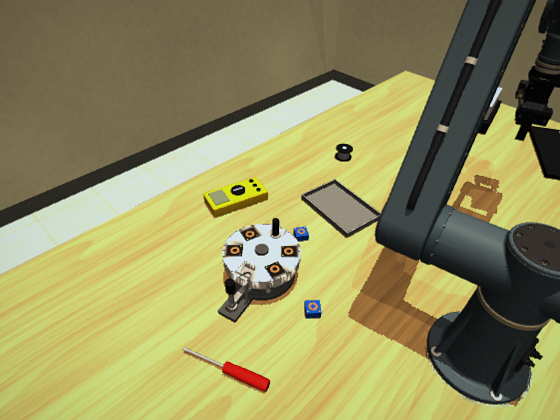

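The sought black modules with copper rings sit in the dial at top-view pixels (204,215), (228,211), (236,250) and (213,256). Pocket 1 at (198,239), over the ejector, is empty. The look-alikes are the blue blocks on the bench at (281,229) and (223,294), which are not meant. The handle is at (242,227), the knob at (176,243) and the tray at (340,232). I'll move above the dial and check from close.

Emit:
servo_tool(
  rows=[-1, 0.03, -0.022, -0.006, 0, -1, 0.03, -0.022, -0.006, 0, -1, 0.03, -0.022, -0.006, 0, -1, 0.03, -0.022, -0.006, 0, -1, 0.03, -0.022, -0.006, 0],
)

```text
time: 1.72
position: [0.3219, -0.4281, 0.2528]
tool_rot: [0.984, 0.178, 0.0, 0.0]
ft_force: [-0.1, -0.3, -0.2]
grip_width: 0.087
grip_force: 0.0
```

Emit:
servo_tool(
  rows=[-1, 0.03, -0.022, -0.006, 0, -1, 0.03, -0.022, -0.006, 0, -1, 0.03, -0.022, -0.006, 0, -1, 0.03, -0.022, -0.006, 0, -1, 0.03, -0.022, -0.006, 0],
)

```text
time: 2.13
position: [0.4238, -0.2722, 0.2831]
tool_rot: [0.984, 0.178, 0.0, 0.0]
ft_force: [-0.2, -1.1, -0.3]
grip_width: 0.087
grip_force: 0.0
```

Emit:
servo_tool(
  rows=[-1, 0.03, -0.022, -0.006, -7, -1, 0.03, -0.022, -0.006, -7, -1, 0.03, -0.022, -0.006, -7, -1, 0.03, -0.022, -0.006, -7, -1, 0, 0, 0, -7],
)

```text
time: 2.55
position: [0.481, -0.1317, 0.3078]
tool_rot: [0.882, 0.471, 0.002, -0.001]
ft_force: [0.3, -0.1, 0.3]
grip_width: 0.0869
grip_force: 0.0
```

Emit:
servo_tool(
  rows=[-1, 0, 0, 0, -7, -1, 0, 0, 0, -7, -1, 0, 0, 0, -7, -1, 0, 0, 0, -7, -1, 0, 0, 0, -7],
)

```text
time: 2.97
position: [0.48, -0.1376, 0.3067]
tool_rot: [0.701, 0.713, 0.0, 0.0]
ft_force: [-0.2, -0.1, -0.1]
grip_width: 0.0869
grip_force: 0.0
```

Emit:
servo_tool(
  rows=[-1, 0, 0, 0, -7, -1, 0, 0, 0, -7, -1, 0, 0, 0, 0],
)

```text
time: 3.22
position: [0.4799, -0.1378, 0.3067]
tool_rot: [0.611, 0.792, -0.0, 0.0]
ft_force: [-0.6, -0.4, -0.7]
grip_width: 0.0871
grip_force: 0.0
```

```bash
cat >> h.py <<'E'
def yaw(o): return np.degrees(R.from_quat(o['tool_rot']).as_euler('zyx'))[0]
def to(o,xyz,psi=None):
    d=R.from_quat(o['tool_rot']).inv().apply(np.array(xyz)-o['position'])
    print('shift',np.round(d,4),'turn',None if psi is None else round((-(psi-yaw(o))+180)%360-180,2))
def wpose(o,p):  # world->camera rvec,tvec added to a wrist picture
    T=np.eye(4);T[:3,:3]=R.from_quat(o['tool_rot']).as_matrix();T[:3,3]=o['position']
    C=np.linalg.inv(T@np.array(p['mount']));p=dict(p);p['rvec']=R.from_matrix(C[:3,:3]).as_rotvec();p['tvec']=C[:3,3];return p
E
python3 - <<'E'
from h import *
o,p=snap('wrist'); print(o['time'],o['position'],yaw(o),o['q']); print(np.round(p['mount'],4)); print(p['intrinsics'])
to(o,[0.46,0.16,0.35],104.6)
E
```

```text
3.2167 [ 0.47994857 -0.13778294  0.30665745] -104.67774143877432 [-5.03696515e-01  2.58336029e-01  1.62962053e+00 -5.48680955e-05
  1.25348215e+00 -7.59854321e-01]
[[ 5.000e-04 -9.541e-01 -2.995e-01  8.330e-02]
 [ 1.000e+00  7.000e-04 -3.000e-04 -1.200e-03]
 [ 5.000e-04 -2.995e-01  9.541e-01 -1.622e-01]
 [ 0.000e+00  0.000e+00  0.000e+00  1.000e+00]]
[[312.65338152   0.         284.68478762]
 [  0.         312.65338152 209.56425592]
 [  0.           0.           1.        ]]
shift [ 0.2931  0.0562 -0.0434] turn 150.72
```

Emit:
servo_tool(
  rows=[-1, 0.036, 0.01, 0.006, 0, -1, 0.036, 0.01, 0.006, 0, -1, 0.036, 0.01, 0.006, 0, -1, 0.036, 0.01, 0.006, 0, -1, 0.036, 0.01, 0.006, 0],
)

```text
time: 3.68
position: [0.483, 0.0505, 0.2765]
tool_rot: [0.614, 0.79, 0.0, 0.0]
ft_force: [1.8, -0.1, 0.1]
grip_width: 0.0871
grip_force: 0.0
```

Emit:
servo_tool(
  rows=[-1, 0.036, 0.01, 0.006, 0, -1, 0.036, 0.01, 0.006, 0, -1, 0.036, 0.01, 0.006, 0, -1, 0.036, 0.01, 0.006, 0, -1, 0, 0, 0, 0],
)

```text
time: 4.1
position: [0.4846, 0.2042, 0.2516]
tool_rot: [0.611, 0.792, 0.001, -0.001]
ft_force: [0.5, -0.3, 0.3]
grip_width: 0.0871
grip_force: 0.0
```

Emit:
servo_tool(
  rows=[-1, 0, 0, 0, 0, -1, 0, 0, 0, 0],
)

```text
time: 4.27
position: [0.4856, 0.1983, 0.2525]
tool_rot: [0.612, 0.791, -0.0, 0.0]
ft_force: [-0.1, 0.0, -0.5]
grip_width: 0.0869
grip_force: 0.0
```

```bash
cat >> h.py <<'E'
def yaw(o):
    M=R.from_quat(o['tool_rot']).as_matrix(); return np.degrees(np.arctan2(M[1,0],M[0,0]))
E
python3 - <<'E'
from h import *
o,p=snap('wrist','w1.png'); print(o['time'],o['position'],yaw(o))
places(p,['block1_mid','block2_mid','block3_mid','block4_mid','block5_mid','hub','handle','knob','pocket1','pocket2','pocket3','pocket4','pocket5'])
w=wpose(o,p)
hub=np.array([.489,.1755,.086]);a=np.radians(104.6)
pts=[hub]+[hub+.065*np.array([np.cos(a+np.radians(k)),np.sin(a+np.radians(k)),0]) for k in(0,60,120,-60,-120)]+[hub+np.array([-.065*np.cos(a),-.065*np.sin(a),.05]), hub+np.array([.13*np.cos(a),.13*np.sin(a),.021])]
uv=proj(w,pts);print(uv.round(0).tolist())
im=cv2.imread('pics/w1.png')
for u in uv: cv2.drawMarker(im,tuple(int(v) for v in u.round()),(0,255,0),cv2.MARKER_CROSS,9,1)
cv2.imwrite('pics/w1b.png',im)
E
```

```text
4.2667 [0.48557741 0.19829438 0.25250212] 104.51212466728143
block1_mid [([0.4741, 0.2422, 0.0559], 0.4)]
block2_mid [([0.4257, 0.1934, 0.078], 0.69)]
block3_mid [([0.323, 0.1677, 0.0085], 0.94), ([0.5349, 0.2226, 0.077], 0.72), ([0.4462, 0.1295, 0.0786], 0.57), ([0.5091, 0.0087, 0.0087], 0.55)]
block4_mid [([0.5371, 0.2191, 0.0775], 0.91)]
block5_mid [([0.5543, 0.1649, 0.0757], 0.86)]
hub [([0.4864, 0.1819, 0.0843], 0.9)]
handle [([0.5064, 0.1174, 0.1151], 0.78)]
knob [([0.4573, 0.3041, 0.0875], 0.59), ([0.5526, 0.1634, 0.0736], 0.5)]
pocket1 [([0.4433, 0.1324, 0.088], 0.92), ([0.5333, 0.2247, 0.0868], 0.9), ([0.5526, 0.1584, 0.0855], 0.78), ([0.4256, 0.1948, 0.0864], 0.6)]
pocket2 [([0.4433, 0.1324, 0.088], 0.92), ([0.5333, 0.2247, 0.0868], 0.9), ([0.5526, 0.1584, 0.0855], 0.78), ([0.4256, 0.1948, 0.0864], 0.6)]
pocket3 [([0.4433, 0.1324, 0.088], 0.92), ([0.5333, 0.2247, 0.0868], 0.9), ([0.5526, 0.1584, 0.0855], 0.78), ([0.4256, 0.1948, 0.0864], 0.6)]
pocket4 [([0.4433, 0.1324, 0.088], 0.92), ([0.5333, 0.2247, 0.0868], 0.9), ([0.5526, 0.1584, 0.0855], 0.78), ([0.4256, 0.1948, 0.0864], 0.6)]
pocket5 [([0.4433, 0.1324, 0.088], 0.92), ([0.5333, 0.2247, 0.0868], 0.9), ([0.5526, 0.1584, 0.0855], 0.78), ([0.4256, 0.1948, 0.0864], 0.6)]
[[284.0, 212.0], [284.0, 153.0], [231.0, 183.0], [234.0, 239.0], [336.0, 183.0], [333.0, 239.0], [284.0, 288.0], [283.0, 84.0]]
```

View pics/w1b.png

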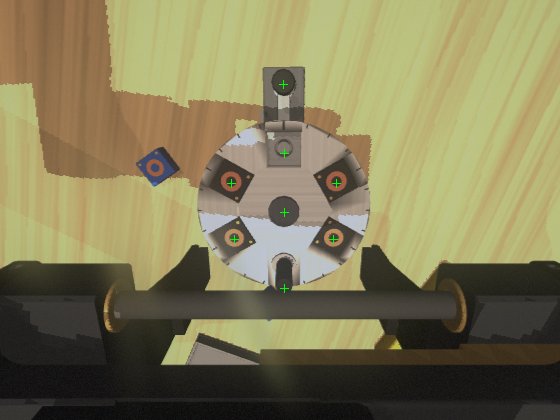

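The overlay shows that the hub model is within about 1 px (hub (284,212), ejector knob (284,84), handle (284,288)). Pocket 1 at (284,153) is empty, and black modules 2–5 are at (231,183), (234,239), (336,183) and (333,239). The blue look-alike is at (157,167). Now I'll grip the handle.

Emit:
servo_tool(
  rows=[-1, -0.022, -0.0006, 0.01, 0, -1, -0.022, -0.0006, 0.01, 0, -1, -0.022, -0.0006, 0.01, 0, -1, -0.022, -0.0006, 0.01, 0, -1, 0, 0, 0.03, 0],
)

```text
time: 5.38
position: [0.51, 0.1097, 0.1851]
tool_rot: [0.613, 0.79, 0.003, 0.005]
ft_force: [0.1, -0.1, -0.9]
grip_width: 0.087
grip_force: 0.0
```

Emit:
servo_tool(
  rows=[-1, 0, 0, 0.03, 0, -1, 0, 0, 0.03, 0, -1, 0, 0, 0.025, 0, -1, 0, 0, 0, 0, -1, 0, 0, 0, 0],
)

```text
time: 5.8
position: [0.5047, 0.1126, 0.0967]
tool_rot: [0.612, 0.791, -0.001, -0.001]
ft_force: [0.3, -0.1, 0.7]
grip_width: 0.087
grip_force: 0.0
```

Emit:
servo_tool(
  newtons=20,
  rows=[1, 0, 0, 0, 0, 1, 0, 0, 0, 0, 1, 0, 0, 0, 0, 1, 0, 0, 0, 0, 1, 0, 0, 0, 0],
)

```text
time: 6.22
position: [0.506, 0.1127, 0.0986]
tool_rot: [0.612, 0.791, 0.001, 0.001]
ft_force: [-0.5, 0.6, 0.3]
grip_width: 0.0614
grip_force: 0.0
```

```bash
cat >> h.py <<'E'
HUB=np.array([.489,.1755,.086]);PSI=104.6
def hubrel(o):
    a=np.radians(PSI);d=o['position']-HUB
    return np.round([d[0]*np.cos(a)+d[1]*np.sin(a),d[0]*np.sin(a)-d[1]*np.cos(a),o['position'][2]],4),round(yaw(o)-PSI,2)
E
python3 -c "
from h import *
o=st();print(hubrel(o),o['ft_force'],o['grip_width'],o['grip_force'],o['time'])"
```

```text
(array([-0.0651,  0.0007,  0.0986]), np.float64(-0.03)) [-0.54550267  0.61980786  0.28931457] 0.061387303963043253 0.0 6.2167
```

Emit:
servo_tool(
  rows=[1, 0, 0, 0, 0, 1, 0, 0, 0, 0, 1, 0, 0, 0, 0, 1, 0, 0, 0, 0, 1, 0, 0, 0, 0],
)

```text
time: 6.63
position: [0.5054, 0.1126, 0.0975]
tool_rot: [0.612, 0.791, -0.0, -0.0]
ft_force: [0.0, 0.4, 0.4]
grip_width: 0.0283
grip_force: 0.0
```

Emit:
servo_tool(
  rows=[1, 0, 0, 0, 0, 1, 0, 0, 0, 0, 1, 0, 0, 0, 0, 1, 0, 0, 0, 0, 1, 0, 0, 0, 0],
)

```text
time: 7.05
position: [0.5059, 0.1127, 0.0975]
tool_rot: [0.612, 0.791, 0.0, 0.0]
ft_force: [1.5, 1.1, -0.8]
grip_width: 0.0172
grip_force: 20.0
```

Emit:
servo_tool(
  rows=[1, 0.0004, -0.0068, 0, 6, 1, 0.0004, -0.0068, 0, 6, 1, 0.0004, -0.0068, 0, 6, 1, 0.0004, -0.0068, 0, 6, 1, 0.0004, -0.0068, 0, 6],
)

```text
time: 7.47
position: [0.4722, 0.113, 0.0975]
tool_rot: [0.797, 0.604, 0.0, 0.0]
ft_force: [1.0, 1.3, -0.6]
grip_width: 0.0174
grip_force: 20.0
```

```bash
python3 -c "
from h import *
o=st();print(hubrel(o),o['ft_force'],o['grip_width'],o['grip_force'],o['time'])"
```

```text
(array([-0.0562, -0.0321,  0.0975]), np.float64(-30.33)) [ 1.0361122   1.33189184 -0.56436522] 0.01744884176152193 19.995361785404384 7.4667
```

Emit:
servo_tool(
  rows=[1, 0.0004, -0.0068, 0, 6, 1, 0.0004, -0.0068, 0, 6, 1, 0.0004, -0.0068, 0, 6, 1, 0.0004, -0.0068, 0, 6, 1, 0.0004, -0.0068, 0, 6],
)

```text
time: 7.88
position: [0.4424, 0.1301, 0.0975]
tool_rot: [0.926, 0.377, -0.0, 0.0]
ft_force: [0.4, 0.4, -0.3]
grip_width: 0.0175
grip_force: 20.0
```

Emit:
servo_tool(
  rows=[1, 0, 0, 0, 0, 1, 0, 0, 0, 0, 0, 0, 0, 0, 0, 0, 0, 0, 0, 0, 0, 0, 0, 0, 0],
)

```text
time: 8.3
position: [0.4433, 0.1302, 0.0976]
tool_rot: [0.925, 0.38, 0.0, 0.0]
ft_force: [1.0, -0.1, 0.8]
grip_width: 0.0302
grip_force: 0.0
```

Emit:
servo_tool(
  rows=[0, 0, 0, 0, 0, 0, 0, 0, 0, 0, 0, 0, 0, -0.025, 0, 0, 0, 0, -0.025, 0, 0, 0, 0, 0, -7],
)

```text
time: 8.72
position: [0.4456, 0.1305, 0.1508]
tool_rot: [0.9, 0.436, 0.003, 0.001]
ft_force: [1.4, 1.3, 0.5]
grip_width: 0.0432
grip_force: 0.0
```

Emit:
servo_tool(
  rows=[0, 0, 0, 0, -7, 0, 0, 0, 0, -7, 0, 0, 0, 0, -7, 0, 0, 0, 0, -7, 0, 0, 0, 0, -7],
)

```text
time: 9.13
position: [0.4429, 0.1303, 0.1476]
tool_rot: [0.726, 0.688, 0.0, 0.0]
ft_force: [0.0, -0.2, -0.4]
grip_width: 0.0436
grip_force: 0.0
```

Emit:
servo_tool(
  rows=[0, 0, 0, 0, -7, 0, 0, 0, 0, -7, 0, 0, 0, 0, -4, 0, 0, 0, 0, 0, 0, 0, 0, 0, 0],
)

```text
time: 9.55
position: [0.4428, 0.1303, 0.1475]
tool_rot: [0.613, 0.79, -0.0, -0.0]
ft_force: [0.7, -0.1, 0.2]
grip_width: 0.0435
grip_force: 0.0
```

```bash
python3 -c "
from h import *
o=st();print(hubrel(o),o['ft_force'],o['grip_width'],o['grip_force'],o['time'])
o,p=snap('wrist','w2.png');places(p,['block2_mid','block3_mid','handle','knob','block4_mid','block5_mid'])
o,p=snap('top');places(p,['handle','block2_mid'])
"
```

```text
(array([-0.0321, -0.0561,  0.1475]), np.float64(-0.15)) [ 0.74037789 -0.10200597  0.20436491] 0.04347353118068578 0.0 9.55
block2_mid [([0.4707, 0.2399, 0.0749], 0.87)]
block3_mid [([0.3247, 0.1721, 0.0106], 0.72), ([0.5083, 0.0077, 0.0079], 0.7), ([0.4284, 0.1969, 0.0787], 0.65)]
handle []
knob []
block4_mid [([0.5526, 0.1605, 0.0744], 0.75)]
block5_mid [([0.5057, 0.1211, 0.074], 0.86)]
handle []
block2_mid []
```

Emit:
servo_tool(
  rows=[0, 0.0324, 0.0112, 0, 0, 0, 0.0324, 0.0112, 0, 0, 0, 0.0324, 0.0112, 0, 0, 0, 0.0324, 0.0112, 0, 0, 0, 0.0324, 0.0112, 0, 0],
)

```text
time: 10.47
position: [0.4562, 0.3028, 0.1475]
tool_rot: [0.612, 0.791, -0.0, 0.0]
ft_force: [0.7, 0.3, -0.7]
grip_width: 0.0436
grip_force: 0.0
```

Emit:
servo_tool(
  rows=[0, 0, 0, 0, 0, 0, 0, 0, 0.025, 0, 0, 0, 0, 0.025, 0, 0, 0, 0, 0.024, 0, 0, 0, 0, 0, 0],
)

```text
time: 10.88
position: [0.4532, 0.2995, 0.0697]
tool_rot: [0.612, 0.791, -0.004, -0.002]
ft_force: [-0.4, 0.3, -1.0]
grip_width: 0.0437
grip_force: 0.0
```

Emit:
servo_tool(
  newtons=40,
  rows=[1, 0, 0, 0, 0, 1, 0, 0, 0, 0, 1, 0, 0, 0, 0, 1, 0, 0, 0, 0, 1, 0, 0, 0, 0],
)

```text
time: 11.3
position: [0.4572, 0.3015, 0.075]
tool_rot: [0.612, 0.791, 0.001, 0.001]
ft_force: [-0.1, 0.7, 3.8]
grip_width: 0.0211
grip_force: 40.0
```

Emit:
servo_tool(
  rows=[1, 0, 0, 0, 0, 1, 0, 0, 0, 0],
)

```text
time: 11.47
position: [0.4573, 0.3015, 0.075]
tool_rot: [0.612, 0.791, 0.001, 0.001]
ft_force: [-0.6, -0.3, 5.7]
grip_width: 0.0208
grip_force: 40.0
```

```bash
python3 -c "
from h import *
o=st();print(hubrel(o),o['ft_force'],o['grip_width'],o['grip_force'],o['time'])
o,p=snap('side','s2.png')
im=cv2.imread('pics/s2.png')[200:340,200:380]; cv2.imwrite('pics/s2c.png',cv2.resize(im,None,fx=4,fy=4))
"
```

```text
(array([0.1299, 0.001 , 0.075 ]), np.float64(-0.04)) [-0.63386781 -0.27127337  5.7383415 ] 0.020811597245835804 39.997097589075565 11.4667
```

View pics/s2c.png

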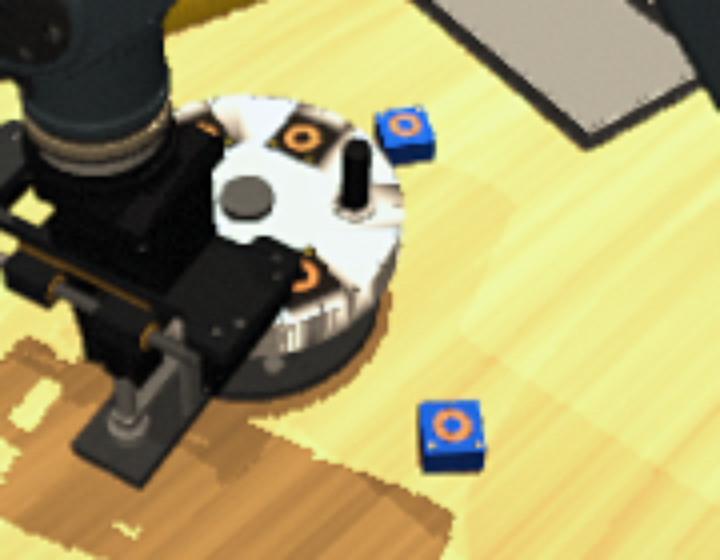

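The side crop shows the gripper on the knob at (125,415), the handle at (355,175), two clicks' worth of pockets round, and the tray clear. Now I'll raise the ejector.

Emit:
servo_tool(
  rows=[1, 0, 0, -0.005, 0, 1, 0, 0, -0.005, 0, 1, 0, 0, -0.005, 0, 1, 0, 0, -0.005, 0, 1, 0, 0, -0.003, 0],
)

```text
time: 11.93
position: [0.4572, 0.3014, 0.097]
tool_rot: [0.612, 0.791, 0.001, 0.001]
ft_force: [4.0, 0.3, -8.7]
grip_width: 0.0211
grip_force: 40.0
```

Emit:
servo_tool(
  rows=[1, 0, 0, 0, 0, 1, 0, 0, 0, 0],
)

```text
time: 12.1
position: [0.4572, 0.3014, 0.0971]
tool_rot: [0.612, 0.791, 0.001, 0.001]
ft_force: [4.3, 1.2, -4.7]
grip_width: 0.0211
grip_force: 40.0
```

```bash
python3 -c "
from h import *
o=st();print(hubrel(o),o['ft_force'],o['grip_width'],o['grip_force'],o['time'])"
```

```text
(array([0.1299, 0.0009, 0.0971]), np.float64(-0.04)) [ 4.31324518  1.18480176 -4.68033407] 0.021061801650158626 40.00080750323832 12.1
```

Emit:
servo_tool(
  rows=[-0.3, 0, 0, 0, 0, -0.3, 0, 0, 0, 0, -0.3, 0, 0, 0, 0, -0.3, 0, 0, 0, 0, -0.3, 0, 0, 0, 0],
)

```text
time: 12.52
position: [0.4554, 0.3011, 0.0967]
tool_rot: [0.612, 0.791, -0.001, -0.0]
ft_force: [0.6, 0.5, -0.5]
grip_width: 0.0465
grip_force: 0.0
```

Emit:
servo_tool(
  rows=[-0.3, 0, 0, -0.025, 0, -0.3, 0, 0, -0.025, 0, -0.3, -0.0325, 0, 0, 0, -0.3, -0.0325, -0.001, 0, 0, -0.3, 0, 0, 0, 0],
)

```text
time: 12.93
position: [0.4725, 0.2344, 0.1471]
tool_rot: [0.613, 0.79, -0.001, 0.001]
ft_force: [-0.6, 0.6, -0.7]
grip_width: 0.0561
grip_force: 0.0
```

Emit:
servo_tool(
  rows=[-0.3, 0, 0, 0, 0, -0.3, 0, 0, 0.02, 0, -0.3, 0, 0, 0.02, 0, -0.3, 0, 0, 0.018, 0, -0.3, 0, 0, 0, 0],
)

```text
time: 13.35
position: [0.4712, 0.239, 0.0872]
tool_rot: [0.612, 0.791, -0.0, -0.001]
ft_force: [0.2, 0.7, 0.0]
grip_width: 0.0565
grip_force: 0.0
```

Emit:
servo_tool(
  newtons=25,
  rows=[1, 0, 0, 0, 0, 1, 0, 0, 0, 0, 1, 0, 0, 0, 0, 1, 0, 0, 0, 0, 1, 0, 0, 0, 0],
)

```text
time: 13.77
position: [0.4723, 0.2385, 0.0889]
tool_rot: [0.612, 0.791, 0.001, 0.0]
ft_force: [0.2, 1.4, -0.0]
grip_width: 0.0358
grip_force: 25.0
```

Emit:
servo_tool(
  rows=[1, 0, 0, 0, 0],
)

```text
time: 13.85
position: [0.4723, 0.2384, 0.0889]
tool_rot: [0.612, 0.791, 0.001, 0.0]
ft_force: [2.1, 1.0, 0.3]
grip_width: 0.0359
grip_force: 25.0
```

```bash
python3 -c "
from h import *
o=st();print(hubrel(o),o['ft_force'],o['grip_width'],o['grip_force'],o['time'])
o,p=snap('wrist','w3.png');print([x['score'] for x in robot.outline_of(p,'block2_mid')])
o,p=snap('side','s3.png')
im=cv2.imread('pics/s3.png')[200:340,200:380]; cv2.imwrite('pics/s3c.png',cv2.resize(im,None,fx=4,fy=4))
"
```

```text
(array([ 0.0651, -0.0003,  0.0889]), np.float64(-0.05)) [2.07924578 0.99130589 0.31491615] 0.035901110517864154 24.990772604942322 13.85
[0.59]
```

View pics/s3c.png

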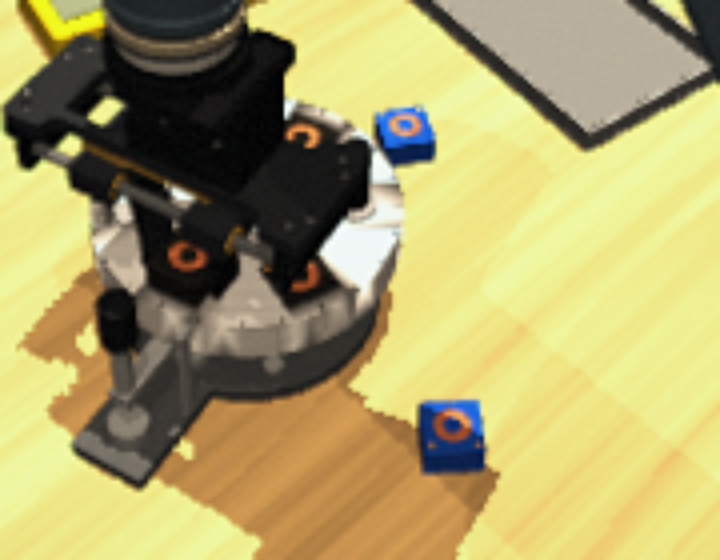

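The side crop shows the ejector up and module 2 proud and held at (185,255) between the fingers. I'll lift it and measure the tray.

Emit:
servo_tool(
  rows=[1, 0, 0, -0.01, 0, 1, 0, 0, -0.025, 0, 1, 0, 0, -0.035, 0, 1, 0, 0, -0.04, 0, 1, 0, 0, 0, 0],
)

```text
time: 14.42
position: [0.4753, 0.239, 0.2057]
tool_rot: [0.612, 0.791, 0.005, 0.004]
ft_force: [1.8, 0.4, -0.9]
grip_width: 0.0353
grip_force: 25.0
```

Run:
```python
from h import *
o=st();print(hubrel(o),o['ft_force'],o['grip_width'],o['time'])
for n in('top','side'):
    o,p=snap(n)
    r=robot.outline_of(p,'tray_in'); m=max(r,key=lambda x:x['score'])['region'].astype(np.uint8)
    print(n,robot.place_of(p,'tray_in')[0])
    c=max(cv2.findContours(m,cv2.RETR_EXTERNAL,cv2.CHAIN_APPROX_NONE)[0],key=cv2.contourArea)[:,0,:].astype(float)
    K=np.array(p['intrinsics']);Rm=R.from_rotvec(np.ravel(p['rvec'])).as_matrix();t=np.ravel(p['tvec'])
    d=(Rm.T@np.linalg.inv(K)@np.c_[c,np.ones(len(c))].T).T; C=-Rm.T@t
    X=C+d*((.012-C[2])/d[:,2])[:,None]
    print(cv2.minAreaRect((X[:,:2]*1000).astype(np.float32)), len(c))
```

```text
(array([0.0649, 0.0028, 0.2057]), np.float64(-0.03)) [ 1.8160374   0.36940701 -0.89080245] 0.03525641515261255 14.4167
top {'at': [0.5097, -0.166, 0.0014], 'score': 0.58}
((509.37030029296875, -165.62469482421875), (146.54403686523438, 215.6984405517578), 80.33544158935547) 232
side {'at': [0.5118, -0.1616, 0.0038], 'score': 0.58}
((510.8901672363281, -165.09649658203125), (159.1076202392578, 227.0348358154297), 80.49332427978516) 170
```

Emit:
servo_tool(
  rows=[1, 0, 0, 0, 6, 1, 0, 0, 0, 6, 1, 0, 0, 0, 6, 1, 0, 0, 0, 6.3, 1, -0.02, 0.003, 0, 0],
)

```text
time: 15.13
position: [0.4707, 0.2196, 0.197]
tool_rot: [0.765, 0.644, -0.001, -0.001]
ft_force: [0.7, 0.3, -1.3]
grip_width: 0.0356
grip_force: 25.0
```

Emit:
servo_tool(
  rows=[1, -0.035, 0.005, 0, 0, 1, -0.035, 0.005, 0, 0, 1, -0.035, 0.005, 0, 0, 1, -0.035, 0.005, 0, 0, 1, -0.035, 0.005, 0, 0],
)

```text
time: 15.55
position: [0.4648, 0.0398, 0.1971]
tool_rot: [0.764, 0.645, -0.001, -0.001]
ft_force: [0.3, -0.4, -1.0]
grip_width: 0.0358
grip_force: 25.0
```

Emit:
servo_tool(
  rows=[1, -0.035, 0.005, 0, 0, 1, -0.035, 0.005, 0.015, 0, 1, -0.035, 0.005, 0.015, 0, 1, -0.035, 0.005, 0.015, 0, 1, -0.035, 0.004, 0.015, 0],
)

```text
time: 15.97
position: [0.4592, -0.1367, 0.1368]
tool_rot: [0.765, 0.644, -0.0, -0.001]
ft_force: [0.5, 1.3, -0.7]
grip_width: 0.0357
grip_force: 25.0
```

Emit:
servo_tool(
  rows=[1, -0.035, 0.002, 0.015, 0, 1, -0.019, 0.001, 0.01, 0, 1, 0, 0, 0.01, 0, 1, 0, 0, 0, 0],
)

```text
time: 16.3
position: [0.452, -0.1894, 0.1006]
tool_rot: [0.766, 0.643, -0.001, -0.003]
ft_force: [-0.2, 0.1, -1.4]
grip_width: 0.0355
grip_force: 25.0
```

```bash
cat >> h.py <<'E'
def trayrel(o):
    a=np.radians(80.3);d=o['position']-np.array([.510,-.1655,0])
    return np.round([d[0]*np.cos(a)+d[1]*np.sin(a),d[0]*np.sin(a)-d[1]*np.cos(a),d[2]],4),round(yaw(o)-80.3,2)
E
python3 - <<'E'
from h import *
o=st();print(trayrel(o),o['ft_force'],o['grip_width'],o['grip_force'],o['time'])
o,p=snap('wrist','w4.png');places(p,['block2_mid'])
o,p=snap('side','s4.png')
im=cv2.imread('pics/s4.png')[120:260,280:460]; cv2.imwrite('pics/s4c.png',cv2.resize(im,None,fx=4,fy=4))
E
```

```text
(array([-0.0334, -0.0532,  0.1006]), np.float64(-0.22)) [-0.186508    0.06102203 -1.37035615] 0.03551900707044098 24.988345205783844 16.3
block2_mid [([0.4506, -0.1901, 0.1031], 0.65)]
```

View pics/w4.png

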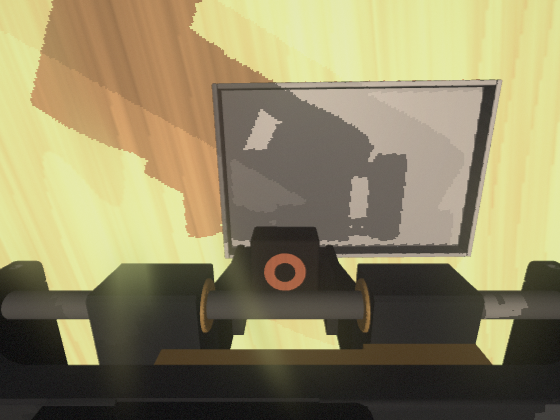

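The wrist view shows module 2 held (ring at (285,271)) over the tray, whose rim corners are at (213,83), (500,80), (468,255) and (228,257). I'll check these against my tray model.

Run:
```python
from h import *
o,p=snap('wrist');w=wpose(o,p);print(trayrel(o))
a=np.radians(80.3);ex=np.array([np.cos(a),np.sin(a),0]);ey=np.array([np.sin(a),-np.cos(a),0]);c=np.array([.51,-.1655,.02])
print(proj(w,[c+i*.070*ex+j*.105*ey for i,j in((1,-1),(1,1),(-1,1),(-1,-1))]).round(1).tolist())
```

```text
(array([-0.0319, -0.0519,  0.103 ]), np.float64(-0.01))
[[214.2, 84.0], [502.0, 84.1], [468.3, 258.4], [225.1, 258.0]]
```

Emit:
servo_tool(
  rows=[1, 0, 0, 0.03, 0, 1, 0, 0, 0.03, 0, 1, 0, 0, 0.02, 0, 1, 0, 0, 0.008, 0, 1, 0, 0, 0, 0],
)

```text
time: 16.92
position: [0.4536, -0.1879, 0.0145]
tool_rot: [0.764, 0.645, -0.0, -0.001]
ft_force: [-0.4, -0.2, -1.3]
grip_width: 0.0355
grip_force: 25.0
```

Emit:
servo_tool(
  rows=[1, 0, 0, 0.001, 0, -0.1, 0, 0, 0, 0, -0.1, 0, 0, 0, 0, -0.1, 0, 0, 0, 0, -0.1, 0, 0, 0, 0],
)

```text
time: 17.33
position: [0.4547, -0.1895, 0.0155]
tool_rot: [0.765, 0.645, 0.0, 0.001]
ft_force: [-0.3, 0.1, 0.1]
grip_width: 0.0469
grip_force: 0.0
```

Emit:
servo_tool(
  rows=[-0.1, 0, 0, -0.02, 0, -0.1, 0, 0, -0.04, 0, -0.1, 0, 0, -0.04, 0, -0.1, 0, 0, -0.04, 0, -0.1, 0, 0, 0, 0],
)

```text
time: 17.75
position: [0.4582, -0.1918, 0.1617]
tool_rot: [0.765, 0.645, 0.002, 0.007]
ft_force: [1.1, -0.3, 0.4]
grip_width: 0.0477
grip_force: 0.0
```

Run:
```python
from h import *
o,p=snap('wrist','w5.png');print(trayrel(o),hubrel(o),o['time']);places(p,['block2_mid'])
```

```text
(array([-0.0347, -0.0466,  0.1617]), np.float64(-0.04)) (array([-0.3477, -0.1224,  0.1617]), np.float64(-24.34)) 17.75
block2_mid [([0.4526, -0.1896, 0.0161], 0.76)]
```

Emit:
servo_tool(
  rows=[0, 0.035, -0.006, -0.02, 0, 0, 0.035, -0.006, 0, 0, 0, 0.035, -0.006, 0, 0, 0, 0.035, -0.006, 0, 0, 0, 0.035, -0.006, 0, 0],
)

```text
time: 18.27
position: [0.4525, -0.0099, 0.173]
tool_rot: [0.765, 0.644, -0.001, -0.002]
ft_force: [0.1, 0.6, 0.2]
grip_width: 0.0434
grip_force: 0.0
```

Emit:
servo_tool(
  rows=[0, 0.035, -0.006, 0, 0, 0, 0.035, -0.006, 0, 0, 0, 0.035, -0.006, 0, 0, 0, 0.035, -0.006, 0, 0, 0, 0.035, -0.006, 0, 0],
)

```text
time: 18.68
position: [0.4525, 0.1675, 0.1728]
tool_rot: [0.765, 0.644, -0.002, -0.001]
ft_force: [0.3, -0.6, -0.9]
grip_width: 0.0438
grip_force: 0.0
```

Emit:
servo_tool(
  rows=[0, 0.035, -0.006, 0, 0, 0, 0.035, -0.006, 0, 0, 0, 0.035, -0.006, 0, 0, 0, 0.028, -0.003, 0, -6.3, 0, 0, 0, 0, -6],
)

```text
time: 19.1
position: [0.4553, 0.3051, 0.1727]
tool_rot: [0.688, 0.726, 0.0, -0.001]
ft_force: [0.2, -0.2, 0.6]
grip_width: 0.0431
grip_force: 0.0
```

Emit:
servo_tool(
  rows=[0, 0, 0, 0, -6, 0, 0, 0, 0, -6, 0, 0, 0, 0, 0, 0, 0, 0, 0, 0],
)

```text
time: 19.43
position: [0.455, 0.3002, 0.1729]
tool_rot: [0.613, 0.79, -0.002, -0.001]
ft_force: [-0.3, -0.2, -0.0]
grip_width: 0.0435
grip_force: 0.0
```

Run:
```python
from h import *
o=st();print(trayrel(o),hubrel(o),o['time'])
```

```text
(array([ 0.4498, -0.1327,  0.1729]), np.float64(24.1)) (array([ 0.1292, -0.0015,  0.1729]), np.float64(-0.2)) 19.4333
```

Emit:
servo_tool(
  rows=[0, 0.001, 0.0015, 0.02, -0.2, 0, 0, 0, 0.025, 0, 0, 0, 0, 0.025, 0, 0, 0, 0, 0.007, 0, 0, 0, 0, 0, 0],
)

```text
time: 19.85
position: [0.4553, 0.3008, 0.0951]
tool_rot: [0.611, 0.791, -0.003, -0.002]
ft_force: [-0.4, 0.5, 0.5]
grip_width: 0.0435
grip_force: 0.0
```

Emit:
servo_tool(
  newtons=40,
  rows=[1, 0, 0, 0, 0, 1, 0, 0, 0, 0, 1, 0, 0, 0, 0, 1, 0, 0, 0, 0, 1, 0, 0, 0, 0],
)

```text
time: 20.27
position: [0.4571, 0.3021, 0.0986]
tool_rot: [0.611, 0.792, 0.0, 0.0]
ft_force: [-1.7, 0.2, 2.2]
grip_width: 0.0212
grip_force: 40.0
```

Emit:
servo_tool(
  rows=[1, 0, 0, 0, 0, 1, 0, 0, 0.006, 0, 1, 0, 0, 0.006, 0, 1, 0, 0, 0.006, 0, 1, 0, 0, 0.005, 0],
)

```text
time: 20.68
position: [0.4572, 0.3022, 0.076]
tool_rot: [0.611, 0.792, 0.0, -0.0]
ft_force: [-12.3, -5.3, 64.3]
grip_width: 0.0207
grip_force: 40.0
```

Emit:
servo_tool(
  rows=[1, 0, 0, 0, 0, 1, 0, 0, 0, 0],
)

```text
time: 20.85
position: [0.4571, 0.3021, 0.0765]
tool_rot: [0.61, 0.792, 0.0, 0.0]
ft_force: [-5.4, -1.7, 20.8]
grip_width: 0.0211
grip_force: 40.0
```

Run:
```python
from h import *
o=st();print(hubrel(o),o['ft_force'],o['grip_width'],o['time'])
```

```text
(array([0.1305, 0.0011, 0.0765]), np.float64(0.16)) [-5.39826731 -1.66440565 20.82515703] 0.021107827150400313 20.85
```

Emit:
servo_tool(
  rows=[0, 0, 0, 0, 0, 0, 0, 0, 0, 0, 0, 0, 0, 0, 0, 0, 0, 0, 0, 0, 0, 0, 0, -0.02, 0],
)

```text
time: 21.27
position: [0.455, 0.3008, 0.0912]
tool_rot: [0.611, 0.792, -0.003, -0.002]
ft_force: [-0.4, -0.0, 0.1]
grip_width: 0.0416
grip_force: 0.0
```

Emit:
servo_tool(
  rows=[0, 0, 0, -0.03, 0, 0, 0, 0, -0.03, 0, 0, -0.0325, -0.0115, 0, 0, 0, -0.0325, -0.0115, 0, 0, 0, -0.0325, -0.0115, 0, 0],
)

```text
time: 21.68
position: [0.449, 0.1983, 0.1547]
tool_rot: [0.61, 0.793, 0.001, 0.001]
ft_force: [0.5, -0.1, -0.4]
grip_width: 0.0436
grip_force: 0.0
```

Emit:
servo_tool(
  rows=[0, -0.0325, -0.0115, 0, 0, 0, -0.0325, -0.0115, 0, 7, 0, 0, 0, 0, 7, 0, 0, 0, 0, 7, 0, 0, 0, 0, 7],
)

```text
time: 22.1
position: [0.4433, 0.1291, 0.1541]
tool_rot: [0.787, 0.618, -0.0, -0.0]
ft_force: [0.9, -0.5, -0.4]
grip_width: 0.0436
grip_force: 0.0
```

Emit:
servo_tool(
  rows=[0, 0, 0, 0, 7, 0, 0, 0, 0, 7, 0, 0, 0, 0, 7, 0, 0, 0, 0, 7, 0, 0, 0, 0, 4],
)

```text
time: 22.52
position: [0.4433, 0.1301, 0.154]
tool_rot: [0.926, 0.378, -0.0, -0.0]
ft_force: [0.0, -0.0, -0.3]
grip_width: 0.0434
grip_force: 0.0
```

Emit:
servo_tool(
  rows=[0, 0, 0, 0, 0, 0, 0, 0, 0, 0],
)

```text
time: 22.68
position: [0.4431, 0.1301, 0.1541]
tool_rot: [0.924, 0.382, -0.0, -0.0]
ft_force: [0.7, -1.7, 0.2]
grip_width: 0.0437
grip_force: 0.0
```

Run:
```python
from h import *
o=st();print(hubrel(o),o['ft_force'],o['grip_width'],o['time'])
```

```text
(array([-0.0323, -0.0559,  0.1541]), np.float64(-59.73)) [ 0.65456246 -1.68158573  0.19132998] 0.04367332407874103 22.6833
```

Emit:
servo_tool(
  rows=[0, 0, 0, 0.02, 0.3, 0, 0, 0, 0.02, 0, 0, 0, 0, 0.0165, 0, 0, 0, 0, 0, 0, 0, 0, 0, 0, 0],
)

```text
time: 23.1
position: [0.4425, 0.1301, 0.0974]
tool_rot: [0.925, 0.379, -0.001, -0.0]
ft_force: [-0.1, -0.6, -0.0]
grip_width: 0.0431
grip_force: 0.0
```

Emit:
servo_tool(
  newtons=20,
  rows=[1, 0, 0, 0, 0, 1, 0, 0, 0, 0, 1, 0, 0, 0, 0, 1, 0, 0, 0, 0, 1, 0, 0, 0, 0],
)

```text
time: 23.52
position: [0.443, 0.1305, 0.0986]
tool_rot: [0.926, 0.378, 0.0, -0.0]
ft_force: [-1.7, 2.8, 2.2]
grip_width: 0.0184
grip_force: 1.1
```

Emit:
servo_tool(
  rows=[1, 0, 0, 0, 0, 1, 0, 0, 0, 0, 1, 0.0004, -0.0068, 0, 6, 1, 0.0004, -0.0068, 0, 6, 1, 0.0004, -0.0068, 0, 6],
)

```text
time: 23.93
position: [0.4314, 0.1462, 0.0986]
tool_rot: [0.974, 0.227, 0.0, 0.001]
ft_force: [0.0, -6.5, 5.1]
grip_width: 0.0178
grip_force: 20.0
```

Emit:
servo_tool(
  rows=[1, 0.0004, -0.0068, 0, 6, 1, 0.0004, -0.0068, 0, 6, 1, 0.0003, -0.0068, 0, 6, 1, 0.0003, -0.0068, 0, 6, 1, 0.0003, -0.0068, 0, 6],
)

```text
time: 24.35
position: [0.4234, 0.1794, 0.0986]
tool_rot: [0.999, -0.033, -0.001, 0.001]
ft_force: [-2.3, -4.7, 7.3]
grip_width: 0.0174
grip_force: 20.0
```

Emit:
servo_tool(
  rows=[1, 0.0003, -0.0068, 0, 6, 1, 0.0003, -0.0068, 0, 6, 1, 0, 0, 0, 0, 1, 0, 0, 0, 0, 1, 0, 0, 0, 0],
)

```text
time: 24.77
position: [0.4254, 0.1937, 0.0986]
tool_rot: [0.991, -0.136, -0.001, -0.0]
ft_force: [-3.2, 2.0, 8.6]
grip_width: 0.0173
grip_force: 20.0
```

Run:
```python
from h import *
o=st();print(hubrel(o),o['ft_force'],o['grip_width'],o['time'],o['q'])
```

```text
(array([ 0.0336, -0.057 ,  0.0986]), np.float64(-120.18)) [-3.22380743  1.97173757  8.58467395] 0.017280785347306895 24.7667 [1.86906412e-01 5.32123303e-01 1.93302219e+00 1.39069530e-03
 6.78480562e-01 2.02849639e+00]
```

Emit:
servo_tool(
  rows=[0, 0, 0, 0, 0, 0, 0, 0, 0, 0, 0, 0, 0, 0, 0, 0, 0, 0, 0, 0, 0, 0, 0, 0, 0],
)

```text
time: 25.18
position: [0.4269, 0.1931, 0.0979]
tool_rot: [0.991, -0.135, 0.0, 0.0]
ft_force: [0.3, 1.4, -0.1]
grip_width: 0.04
grip_force: 0.0
```

Emit:
servo_tool(
  rows=[0, 0, 0, -0.028, 0, 0, 0, 0, -0.028, 0, 0, 0, 0, 0, -7, 0, 0, 0, 0, -7, 0, 0, 0, 0, -7],
)

```text
time: 25.6
position: [0.4271, 0.1932, 0.1546]
tool_rot: [0.999, 0.051, 0.001, -0.0]
ft_force: [-0.4, 0.1, 0.2]
grip_width: 0.0432
grip_force: 0.0
```

Emit:
servo_tool(
  rows=[0, 0, 0, 0, -7, 0, 0, 0, 0, -7, 0, 0, 0, 0, -7, 0, 0, 0, 0, -7, 0, 0, 0, 0, -7],
)

```text
time: 26.02
position: [0.4267, 0.1932, 0.1539]
tool_rot: [0.937, 0.349, -0.0, 0.0]
ft_force: [-0.2, 1.2, 0.8]
grip_width: 0.0435
grip_force: 0.0
```

Emit:
servo_tool(
  rows=[0, 0, 0, 0, -7, 0, 0, 0, 0, -7, 0, 0, 0, 0, -7, 0, 0, 0, 0, -7, 0, 0, 0, 0, -7],
)

```text
time: 26.43
position: [0.4267, 0.1931, 0.1539]
tool_rot: [0.789, 0.614, -0.0, -0.0]
ft_force: [-0.5, 0.9, 0.4]
grip_width: 0.043
grip_force: 0.0
```

Emit:
servo_tool(
  rows=[0, 0, 0, 0, -7, 0, 0, 0, 0, -7, 0, 0, 0, 0, -7, 0, 0, 0, 0, -1, 0, 0, 0, 0, 0],
)

```text
time: 26.85
position: [0.4267, 0.1932, 0.1539]
tool_rot: [0.66, 0.751, -0.0, -0.0]
ft_force: [-0.4, 0.7, -0.1]
grip_width: 0.0432
grip_force: 0.0
```

Emit:
servo_tool(
  rows=[0, 0, 0, 0, 0, 0, 0, 0, 0, 0],
)

```text
time: 27.02
position: [0.4267, 0.1932, 0.154]
tool_rot: [0.66, 0.751, -0.0, 0.0]
ft_force: [0.1, 0.8, 0.0]
grip_width: 0.0431
grip_force: 0.0
```

Run:
```python
from h import *
o,p=snap('wrist','w6.png');print(hubrel(o),o['ft_force'],o['grip_width'],o['time'])
print('exp', HUB+.065*np.array([np.cos(np.radians(PSI)),np.sin(np.radians(PSI)),0]))
places(p,['block3_mid','handle','knob'])
```

```text
(array([ 0.0329, -0.0558,  0.154 ]), np.float64(-7.25)) [0.1045271  0.7738854  0.00797908] 0.04314273021230181 27.0167
exp [0.47261549 0.2384011  0.086     ]
block3_mid [([0.4768, 0.2429, 0.0776], 0.81), ([0.3245, 0.1717, 0.0104], 0.72), ([0.507, 0.0062, 0.0101], 0.47)]
handle [([0.4242, 0.1952, 0.1186], 0.56)]
knob [([0.4576, 0.3, 0.0893], 0.69), ([0.4747, 0.242, 0.0803], 0.2)]
```

Emit:
servo_tool(
  rows=[0, 0, 0, 0, -7.1, 0, 0.024, 0.014, 0, 0, 0, 0.024, 0.014, 0, 0, 0, 0.024, 0.014, 0, 0, 0, 0.025, 0.0138, 0, 0],
)

```text
time: 27.63
position: [0.4567, 0.3022, 0.1541]
tool_rot: [0.612, 0.791, -0.0, 0.0]
ft_force: [0.8, -1.0, -0.5]
grip_width: 0.0433
grip_force: 0.0
```

Emit:
servo_tool(
  rows=[0, 0, 0, 0, 0, 0, 0, 0, 0.025, 0, 0, 0, 0, 0.025, 0, 0, 0, 0, 0.028, 0, 0, 0, 0, 0, 0],
)

```text
time: 28.05
position: [0.4527, 0.2994, 0.0718]
tool_rot: [0.612, 0.791, -0.004, -0.003]
ft_force: [-1.8, 0.3, -0.1]
grip_width: 0.0436
grip_force: 0.0
```

Emit:
servo_tool(
  newtons=40,
  rows=[1, 0, 0, 0, 0, 1, 0, 0, 0, 0, 1, 0, 0, 0, 0, 1, 0, 0, 0, 0, 1, 0, 0, 0, 0],
)

```text
time: 28.47
position: [0.4573, 0.3015, 0.0777]
tool_rot: [0.612, 0.791, 0.001, 0.001]
ft_force: [-0.7, -0.7, 3.3]
grip_width: 0.0209
grip_force: 40.0
```

Emit:
servo_tool(
  rows=[1, 0, 0, 0, 0, 1, 0, 0, 0, 0],
)

```text
time: 28.63
position: [0.4573, 0.3015, 0.0776]
tool_rot: [0.612, 0.791, 0.001, 0.001]
ft_force: [-0.1, 0.1, 6.2]
grip_width: 0.021
grip_force: 40.0
```

Emit:
servo_tool(
  rows=[1, 0, 0, -0.005, 0, 1, 0, 0, -0.005, 0, 1, 0, 0, -0.005, 0, 1, 0, 0, -0.005, 0, 1, 0, 0, -0.003, 0],
)

```text
time: 29.05
position: [0.4572, 0.3014, 0.0996]
tool_rot: [0.612, 0.791, 0.001, 0.0]
ft_force: [3.6, 1.2, -7.7]
grip_width: 0.0212
grip_force: 40.0
```

Emit:
servo_tool(
  rows=[1, 0, 0, 0, 0, 1, 0, 0, 0, 0],
)

```text
time: 29.22
position: [0.4572, 0.3015, 0.0998]
tool_rot: [0.612, 0.791, 0.001, 0.001]
ft_force: [3.6, 1.0, -2.0]
grip_width: 0.021
grip_force: 40.0
```

Run:
```python
from h import *
o=st();print(hubrel(o),o['ft_force'],o['grip_width'],o['time'])
```

```text
(array([0.1299, 0.001 , 0.0998]), np.float64(-0.04)) [ 3.56052216  0.96790134 -2.0372291 ] 0.02100420967326865 29.2167
```

Emit:
servo_tool(
  rows=[-0.3, 0, 0, 0, 0, -0.3, 0, 0, 0, 0, -0.3, 0, 0, 0, 0, -0.3, 0, 0, 0, 0, -0.3, 0, 0, 0, 0],
)

```text
time: 29.63
position: [0.4555, 0.301, 0.099]
tool_rot: [0.612, 0.791, -0.001, -0.0]
ft_force: [-0.2, 0.2, -0.2]
grip_width: 0.047
grip_force: 0.0
```

Emit:
servo_tool(
  rows=[-0.3, 0, 0, -0.025, 0, -0.3, 0, 0, -0.025, 0, -0.3, -0.0325, 0, 0, 0, -0.3, -0.0325, -0.001, 0, 0, -0.3, 0, 0, 0, 0],
)

```text
time: 30.05
position: [0.4725, 0.2343, 0.1496]
tool_rot: [0.613, 0.79, -0.001, 0.001]
ft_force: [0.3, 0.3, 0.5]
grip_width: 0.0564
grip_force: 0.0
```

Emit:
servo_tool(
  rows=[-0.3, 0, 0, 0, 0, -0.3, 0, 0, 0.02, 0, -0.3, 0, 0, 0.02, 0, -0.3, 0, 0, 0.0205, 0, -0.3, 0, 0, 0, 0],
)

```text
time: 30.47
position: [0.4714, 0.239, 0.0872]
tool_rot: [0.612, 0.791, -0.0, -0.001]
ft_force: [-0.5, -0.1, 0.1]
grip_width: 0.0569
grip_force: 0.0
```

Emit:
servo_tool(
  newtons=30,
  rows=[1, 0, 0, 0, 0, 1, 0, 0, 0, 0, 1, 0, 0, 0, 0, 1, 0, 0, 0, 0, 1, 0, 0, 0, 0],
)

```text
time: 30.88
position: [0.4722, 0.2384, 0.0889]
tool_rot: [0.612, 0.791, 0.001, 0.0]
ft_force: [1.2, 1.3, -0.8]
grip_width: 0.0358
grip_force: 30.0
```

Emit:
servo_tool(
  rows=[1, 0, 0, 0, 0, 1, 0, 0, -0.01, 0, 1, 0, 0, -0.025, 0, 1, 0, 0, -0.035, 0, 1, 0, 0, -0.04, 0],
)

```text
time: 31.3
position: [0.4694, 0.2373, 0.1987]
tool_rot: [0.612, 0.791, -0.003, -0.002]
ft_force: [0.9, 0.4, -0.4]
grip_width: 0.036
grip_force: 30.0
```

Emit:
servo_tool(
  rows=[1, 0, 0, 0, 0, 1, 0, 0, 0, 0],
)

```text
time: 31.47
position: [0.4728, 0.2383, 0.2015]
tool_rot: [0.612, 0.791, 0.002, 0.002]
ft_force: [-0.8, 1.7, -1.4]
grip_width: 0.0358
grip_force: 30.0
```

Run:
```python
from h import *
o,p=snap('wrist');print(hubrel(o),trayrel(o),o['ft_force'],o['grip_width'],o['time'])
places(p,['block3_mid'])
```

```text
(array([6.480e-02, 2.000e-04, 2.015e-01]), np.float64(-0.04)) (array([ 0.3917, -0.1047,  0.2015]), np.float64(24.26)) [-0.80639503  1.68218691 -1.39340804] 0.035758851402341134 31.4667
block3_mid [([0.5105, 0.0087, 0.0098], 0.73), ([0.4738, 0.2411, 0.209], 0.66), ([0.3261, 0.1699, 0.0088], 0.62)]
```

Emit:
servo_tool(
  rows=[1, 0, 0, 0, 6, 1, 0, 0, 0, 6, 1, 0, 0, 0, 6, 1, 0, 0, 0, 6.3, 1, -0.024, 0.011, 0, 0],
)

```text
time: 31.98
position: [0.4759, 0.2147, 0.1965]
tool_rot: [0.765, 0.644, -0.002, -0.002]
ft_force: [0.8, 0.5, -0.7]
grip_width: 0.0356
grip_force: 30.0
```

Emit:
servo_tool(
  rows=[1, -0.034, 0.012, 0, 0, 1, -0.034, 0.012, 0, 0, 1, -0.034, 0.012, 0, 0, 1, -0.034, 0.012, 0, 0, 1, -0.034, 0.012, 0, 0],
)

```text
time: 32.4
position: [0.507, 0.0334, 0.1966]
tool_rot: [0.765, 0.645, -0.002, -0.002]
ft_force: [1.8, 0.1, -0.4]
grip_width: 0.0357
grip_force: 30.0
```

Emit:
servo_tool(
  rows=[1, -0.034, 0.012, 0, 0, 1, -0.034, 0.012, 0.015, 0, 1, -0.034, 0.012, 0.015, 0, 1, -0.034, 0.012, 0.015, 0, 1, -0.034, 0.012, 0.015, 0],
)

```text
time: 32.82
position: [0.5374, -0.1439, 0.1359]
tool_rot: [0.765, 0.644, -0.001, -0.002]
ft_force: [1.3, 0.4, -0.8]
grip_width: 0.0359
grip_force: 30.0
```

Emit:
servo_tool(
  rows=[1, -0.034, 0.012, 0.015, 0, 1, -0.026, 0.012, 0.01, 0, 1, 0, 0, 0.01, 0, 1, 0, 0, 0, 0, 1, 0, 0, 0, 0],
)

```text
time: 33.23
position: [0.5504, -0.2047, 0.1013]
tool_rot: [0.765, 0.644, -0.001, -0.003]
ft_force: [-0.3, -0.0, -0.3]
grip_width: 0.0356
grip_force: 30.0
```

Run:
```python
from h import *
o,p=snap('wrist');print(trayrel(o),o['ft_force'],o['grip_width'],o['time'])
places(p,['block3_mid'])
```

```text
(array([-0.0318,  0.0465,  0.1013]), np.float64(-0.08)) [-0.33957884 -0.03090582 -0.32715576] 0.03563447758770984 33.2333
block3_mid [([0.5528, -0.204, 0.1096], 0.85)]
```

Emit:
servo_tool(
  rows=[1, 0, 0, 0.03, 0, 1, 0, 0, 0.03, 0, 1, 0, 0, 0.02, 0, 1, 0, 0, 0.008, 0, 1, 0, 0, 0, 0],
)

```text
time: 33.75
position: [0.5516, -0.2042, 0.0143]
tool_rot: [0.764, 0.645, -0.001, -0.002]
ft_force: [0.2, -0.1, 0.4]
grip_width: 0.0357
grip_force: 30.0
```

Emit:
servo_tool(
  rows=[1, 0, 0, 0.001, 0, -0.1, 0, 0, 0, 0, -0.1, 0, 0, 0, 0, -0.1, 0, 0, 0, 0, -0.1, 0, 0, 0, 0],
)

```text
time: 34.17
position: [0.5534, -0.2065, 0.0157]
tool_rot: [0.765, 0.645, 0.0, 0.001]
ft_force: [0.8, 0.1, -0.5]
grip_width: 0.0469
grip_force: 0.0
```

Emit:
servo_tool(
  rows=[-0.1, 0, 0, -0.02, 0, -0.1, 0, 0, -0.04, 0, -0.1, 0, 0, -0.04, 0, -0.1, 0, 0, -0.06, 0, -0.1, 0, 0, 0, 0],
)

```text
time: 34.58
position: [0.5577, -0.2089, 0.165]
tool_rot: [0.765, 0.645, 0.003, 0.008]
ft_force: [1.5, -0.1, 1.0]
grip_width: 0.0479
grip_force: 0.0
```

Run:
```python
from h import *
o,p=snap('wrist','w7.png');print(trayrel(o),o['time']);places(p,['block3_mid','block2_mid'])
```

```text
(array([-0.0348,  0.0543,  0.165 ]), np.float64(-0.04)) 34.5833
block3_mid [([0.5544, -0.2021, 0.0177], 0.59)]
block2_mid [([0.4535, -0.19, 0.0152], 0.76)]
```

Emit:
servo_tool(
  rows=[0, 0.0322, -0.012, 0, 0, 0, 0.0322, -0.012, 0, 0, 0, 0.0322, -0.012, 0, 0, 0, 0.0322, -0.012, 0, 0, 0, 0.0322, -0.012, 0, 0],
)

```text
time: 35.15
position: [0.5187, -0.0356, 0.1542]
tool_rot: [0.765, 0.644, -0.001, -0.002]
ft_force: [-0.6, 0.5, -1.1]
grip_width: 0.0435
grip_force: 0.0
```

Emit:
servo_tool(
  rows=[0, 0.0322, -0.012, 0, 0, 0, 0.0322, -0.012, 0, 0, 0, 0.0322, -0.012, 0, 0, 0, 0.0322, -0.012, 0, 0, 0, 0.0322, -0.012, 0, 0],
)

```text
time: 35.57
position: [0.4867, 0.133, 0.1543]
tool_rot: [0.765, 0.644, -0.002, -0.001]
ft_force: [1.0, 0.2, 0.5]
grip_width: 0.0436
grip_force: 0.0
```

Emit:
servo_tool(
  rows=[0, 0.0322, -0.012, 0, 0, 0, 0.0322, -0.012, 0, 0, 0, 0.0322, -0.012, 0, 0, 0, 0.0322, -0.012, 0, 0, 0, 0.0322, -0.012, 0, -6.3],
)

```text
time: 35.98
position: [0.455, 0.3013, 0.1541]
tool_rot: [0.727, 0.686, -0.002, -0.001]
ft_force: [0.5, 0.4, -0.1]
grip_width: 0.0435
grip_force: 0.0
```

Emit:
servo_tool(
  rows=[0, 0, 0, 0, -6, 0, 0, 0, 0, -6, 0, 0, 0, 0, -6, 0, 0, 0, 0, 0, 0, 0, 0, 0, 0],
)

```text
time: 36.4
position: [0.4559, 0.2999, 0.1546]
tool_rot: [0.613, 0.79, -0.002, -0.001]
ft_force: [0.1, -0.4, 0.3]
grip_width: 0.0438
grip_force: 0.0
```

Run:
```python
from h import *
o=st();print(trayrel(o),hubrel(o),o['time'])
```

```text
(array([ 0.4497, -0.1318,  0.1546]), np.float64(24.11)) (array([ 0.1288, -0.0007,  0.1546]), np.float64(-0.19)) 36.4
```

Emit:
servo_tool(
  rows=[0, 0.001, 0.001, 0.02, -0.2, 0, 0, 0, 0.02, 0, 0, 0, 0, 0.016, 0, 0, 0, 0, 0, 0, 0, 0, 0, 0, 0],
)

```text
time: 36.82
position: [0.4569, 0.3009, 0.0991]
tool_rot: [0.611, 0.791, -0.002, -0.001]
ft_force: [1.2, -0.0, 0.3]
grip_width: 0.0436
grip_force: 0.0
```

Emit:
servo_tool(
  newtons=40,
  rows=[1, 0, 0, 0, 0, 1, 0, 0, 0, 0, 1, 0, 0, 0, 0, 1, 0, 0, 0, 0, 1, 0, 0, 0, 0],
)

```text
time: 37.23
position: [0.4573, 0.3015, 0.1009]
tool_rot: [0.611, 0.792, -0.0, -0.0]
ft_force: [-1.8, -0.6, 2.7]
grip_width: 0.0208
grip_force: 40.0
```

Emit:
servo_tool(
  rows=[1, 0, 0, 0.005, 0, 1, 0, 0, 0.005, 0, 1, 0, 0, 0.005, 0, 1, 0, 0, 0.004, 0, 1, 0, 0, 0.003, 0],
)

```text
time: 37.65
position: [0.4573, 0.3016, 0.0786]
tool_rot: [0.61, 0.792, -0.001, -0.0]
ft_force: [-8.0, -3.1, 37.4]
grip_width: 0.021
grip_force: 40.0
```

Emit:
servo_tool(
  rows=[1, 0, 0, 0, 0, 1, 0, 0, 0.0003, 0, 1, 0, 0, 0.0003, 0],
)

```text
time: 37.9
position: [0.4572, 0.3016, 0.0788]
tool_rot: [0.61, 0.792, -0.0, -0.0]
ft_force: [-6.1, -2.7, 17.8]
grip_width: 0.021
grip_force: 40.0
```

Run:
```python
from h import *
o=st();print(hubrel(o),o['ft_force'],o['grip_width'],o['time'])
```

```text
(array([0.13  , 0.001 , 0.0788]), np.float64(0.16)) [-6.08612876 -2.66008538 17.83845242] 0.020964788456980656 37.9
```

Emit:
servo_tool(
  rows=[0, 0, 0, 0, 0, 0, 0, 0, 0, 0, 0, 0, 0, 0, 0, 0, 0, 0, 0, 0, 0, 0, 0, -0.02, 0],
)

```text
time: 38.32
position: [0.4558, 0.3006, 0.0944]
tool_rot: [0.611, 0.792, -0.003, -0.002]
ft_force: [0.3, 0.6, 0.1]
grip_width: 0.0416
grip_force: 0.0
```

Emit:
servo_tool(
  rows=[0, 0, 0, -0.03, 0, 0, 0, 0, -0.026, 0, 0, -0.0325, -0.0191, 0, 0, 0, -0.0325, -0.0191, 0, 0, 0, -0.0325, -0.0191, 0, 0],
)

```text
time: 38.73
position: [0.4275, 0.1922, 0.1539]
tool_rot: [0.61, 0.793, 0.001, 0.001]
ft_force: [-0.2, -1.2, -1.1]
grip_width: 0.0435
grip_force: 0.0
```

Emit:
servo_tool(
  rows=[0, 0, 0, 0, 7, 0, 0, 0, 0, 7, 0, 0, 0, 0, 7, 0, 0, 0, 0, 7, 0, 0, 0, 0, 7],
)

```text
time: 39.15
position: [0.4276, 0.1925, 0.1533]
tool_rot: [0.822, 0.569, 0.0, 0.0]
ft_force: [-0.5, -0.2, -0.3]
grip_width: 0.0438
grip_force: 0.0
```

Emit:
servo_tool(
  rows=[0, 0, 0, 0, 7, 0, 0, 0, 0, 7, 0, 0, 0, 0, 7, 0, 0, 0, 0, 7, 0, 0, 0, 0, 7],
)

```text
time: 39.57
position: [0.4276, 0.1927, 0.1532]
tool_rot: [0.955, 0.296, 0.0, 0.0]
ft_force: [-0.6, -0.1, 0.8]
grip_width: 0.0435
grip_force: 0.0
```

Emit:
servo_tool(
  rows=[0, 0, 0, 0, 7, 0, 0, 0, 0, 7, 0, 0, 0, 0, 7, 0, 0, 0, 0, 7, 0, 0, 0, 0, 7],
)

```text
time: 39.98
position: [0.4276, 0.1927, 0.1532]
tool_rot: [1.0, -0.005, 0.0, 0.0]
ft_force: [-0.4, -0.3, 0.8]
grip_width: 0.0438
grip_force: 0.0
```

Emit:
servo_tool(
  rows=[0, 0, 0, 0, 7, 0, 0, 0, 0, 7, 0, 0, 0, 0, 1, 0, 0, 0, 0, 0, 0, 0, 0, 0, 0],
)

```text
time: 40.4
position: [0.4273, 0.1927, 0.1534]
tool_rot: [0.991, -0.131, -0.0, 0.0]
ft_force: [0.3, 0.3, 0.4]
grip_width: 0.0434
grip_force: 0.0
```

Run:
```python
from h import *
o=st();print(hubrel(o),o['ft_force'],o['grip_width'],o['time'])
```

```text
(array([ 0.0322, -0.0553,  0.1534]), np.float64(-119.7)) [0.32463975 0.31357732 0.4482721 ] 0.04337883096475581 40.4
```

Emit:
servo_tool(
  rows=[0, -0.001, 0, 0.02, 0.3, 0, 0, 0, 0.02, 0, 0, 0, 0, 0.016, 0, 0, 0, 0, 0, 0, 0, 0, 0, 0, 0],
)

```text
time: 40.82
position: [0.4258, 0.1929, 0.0971]
tool_rot: [0.991, -0.135, -0.001, 0.0]
ft_force: [0.4, 0.5, -0.9]
grip_width: 0.0434
grip_force: 0.0
```

Emit:
servo_tool(
  newtons=20,
  rows=[1, 0, 0, 0, 0, 1, 0, 0, 0, 0, 1, 0, 0, 0, 0, 1, 0, 0, 0, 0, 1, 0, 0, 0, 0],
)

```text
time: 41.23
position: [0.4267, 0.1936, 0.0983]
tool_rot: [0.991, -0.136, 0.001, -0.001]
ft_force: [0.2, 4.7, 1.9]
grip_width: 0.0179
grip_force: 1.9
```

Emit:
servo_tool(
  rows=[1, 0, 0, 0, 0, 1, 0, 0, 0, 0, 1, 0.0004, 0.0068, 0, -6, 1, 0.0003, 0.0068, 0, -6, 1, 0.0004, 0.0068, 0, -6],
)

```text
time: 41.65
position: [0.4249, 0.1735, 0.0983]
tool_rot: [1.0, 0.024, 0.001, -0.001]
ft_force: [0.0, 7.7, 2.3]
grip_width: 0.0172
grip_force: 20.1
```

Emit:
servo_tool(
  rows=[1, 0.0004, 0.0068, 0, -6, 1, 0.0003, 0.0068, 0, -6, 1, 0.0004, 0.0068, 0, -6, 1, 0.0004, 0.0068, 0, -6, 1, 0.0003, 0.0068, 0, -6],
)

```text
time: 42.07
position: [0.4356, 0.1416, 0.0982]
tool_rot: [0.96, 0.281, 0.002, -0.001]
ft_force: [1.1, 11.3, 4.2]
grip_width: 0.0174
grip_force: 20.1
```

Emit:
servo_tool(
  rows=[1, 0.0004, 0.0068, 0, -6, 1, 0.0003, 0.0068, 0, -6, 1, 0.0004, 0.0068, 0, -6, 1, 0.0004, 0.0068, 0, -6, 1, 0.0003, 0.0068, 0, -6],
)

```text
time: 42.48
position: [0.4604, 0.1196, 0.0982]
tool_rot: [0.855, 0.519, 0.002, -0.001]
ft_force: [-1.6, 14.3, 6.1]
grip_width: 0.0175
grip_force: 20.2
```

Run:
```python
from h import *
o=st();print(hubrel(o),o['ft_force'],o['grip_width'],o['time'])
```

```text
(array([-0.0468, -0.0418,  0.0982]), np.float64(-42.01)) [-1.58291793 14.25482876  6.08229352] 0.017466082645106788 42.4833
```

Emit:
servo_tool(
  rows=[1, 0, 0, 0, 0, 1, 0, 0, 0, 0],
)

```text
time: 42.65
position: [0.4604, 0.1197, 0.0983]
tool_rot: [0.856, 0.517, 0.002, -0.001]
ft_force: [0.9, 10.5, 4.6]
grip_width: 0.0172
grip_force: 20.2
```

Run:
```python
from h import *
o,p=snap('wrist');print(hubrel(o),o['ft_force'],o['moment'],o['grip_width'],o['time'])
places(p,['hub','block5_mid','block4_mid'])
```

```text
(array([-0.0468, -0.0418,  0.0983]), np.float64(-42.29)) [ 0.94360256 10.47193003  4.58210679] [ 1.69208526 -0.11292789 -0.06508308] 0.01716016543024253 42.65
hub [([0.4908, 0.179, 0.0852], 0.96), ([0.4291, 0.1748, 0.0898], 0.15)]
block5_mid [([0.5236, 0.13, 0.0732], 0.91), ([0.4883, 0.1805, 0.0848], 0.43)]
block4_mid [([0.5552, 0.1817, 0.0736], 0.58)]
```

Emit:
servo_tool(
  rows=[1, 0.002, 0.0068, 0, -6, 1, 0.0003, 0.0068, 0, -6, 1, 0.0004, 0.0068, 0, -6, 1, 0.0004, 0.0068, 0, -6, 1, 0.0004, 0.0068, 0, -6],
)

```text
time: 43.27
position: [0.4918, 0.1129, 0.0982]
tool_rot: [0.69, 0.724, -0.0, -0.001]
ft_force: [-4.7, 4.3, 10.4]
grip_width: 0.0173
grip_force: 20.1
```

Emit:
servo_tool(
  rows=[1, 0.0004, 0.0068, 0, -6, 1, 0.0004, 0.0068, 0, -6, 1, 0, 0, 0, 0],
)

```text
time: 43.52
position: [0.5065, 0.1151, 0.0982]
tool_rot: [0.611, 0.792, 0.001, -0.0]
ft_force: [-3.5, 3.9, 9.1]
grip_width: 0.0175
grip_force: 20.2
```

Run:
```python
from h import *
o,p=snap('wrist');print(hubrel(o),o['ft_force'],o['moment'],o['grip_width'],o['time'])
```

```text
(array([-0.0628,  0.0017,  0.0982]), np.float64(0.06)) [-3.48057173  3.92409636  9.11986019] [0.53007664 0.34939958 0.14692264] 0.0175158708684425 43.5167
```

Emit:
servo_tool(
  rows=[1, 0.0004, 0.0068, 0, -6, 1, 0.0003, 0.0068, 0, -6, 1, 0.0004, 0.0068, 0, -6, 1, 0.0003, 0.0068, 0, -6, 1, 0.0004, 0.0068, 0, -6],
)

```text
time: 43.98
position: [0.534, 0.1309, 0.0982]
tool_rot: [0.385, 0.923, -0.001, -0.001]
ft_force: [-2.6, 1.9, 6.4]
grip_width: 0.0175
grip_force: 20.1
```

Emit:
servo_tool(
  rows=[1, 0.0004, 0.0068, 0, -6, 1, 0.0003, 0.0068, 0, -6, 1, 0.0004, 0.0068, 0, -6, 1, 0.0003, 0.0068, 0, -6, 1, 0.0004, 0.0068, 0, -6],
)

```text
time: 44.4
position: [0.5515, 0.1594, 0.0982]
tool_rot: [0.133, 0.991, -0.001, -0.001]
ft_force: [-2.9, 0.9, 6.4]
grip_width: 0.0177
grip_force: 20.1
```

Emit:
servo_tool(
  rows=[1, 0, 0, 0, 0, 1, 0, 0, 0, 0],
)

```text
time: 44.57
position: [0.5516, 0.1599, 0.0982]
tool_rot: [0.134, 0.991, -0.0, -0.001]
ft_force: [-2.4, 0.7, 6.0]
grip_width: 0.0173
grip_force: 20.1
```

Run:
```python
from h import *
o,p=snap('wrist');print(hubrel(o),o['ft_force'],o['moment'],o['grip_width'],o['time'],o['q'])
```

```text
(array([-0.0309,  0.0567,  0.0982]), np.float64(59.96)) [-2.42905959  0.65095215  5.95376547] [0.19709645 0.2718087  0.0951994 ] 0.01730082846339226 44.5667 [ 8.79920216e-02  6.30885623e-01  1.66596684e+00 -8.05838710e-04
  8.46276399e-01 -1.21274962e+00]
```

Emit:
servo_tool(
  rows=[0, 0, 0, 0, 0, 0, 0, 0, 0, 0, 0, 0, 0, 0, 0, 0, 0, 0, 0, 0, 0, 0, 0, 0, 0],
)

```text
time: 45.03
position: [0.5523, 0.1596, 0.0974]
tool_rot: [0.135, 0.991, -0.0, -0.0]
ft_force: [-0.4, -0.5, 0.4]
grip_width: 0.0404
grip_force: 0.0
```

Emit:
servo_tool(
  rows=[0, 0, 0, -0.028, 0, 0, 0, 0, -0.028, 0, 0, 0, 0, 0, 7, 0, 0, 0, 0, 7, 0, 0, 0, 0, 7],
)

```text
time: 45.45
position: [0.5527, 0.1597, 0.1543]
tool_rot: [0.316, 0.949, 0.0, 0.001]
ft_force: [0.2, -0.6, 0.2]
grip_width: 0.0436
grip_force: 0.0
```

Emit:
servo_tool(
  rows=[0, 0, 0, 0, 7, 0, 0, 0, 0, 7, 0, 0, 0, 0, 7, 0, 0, 0, 0, 7, 0, 0, 0, 0, 7],
)

```text
time: 45.87
position: [0.5523, 0.1596, 0.1534]
tool_rot: [0.587, 0.81, -0.0, -0.0]
ft_force: [-0.4, -0.8, 1.1]
grip_width: 0.0437
grip_force: 0.0
```

Emit:
servo_tool(
  rows=[0, 0, 0, 0, 4, 0, 0, 0, 0, 0, 0, 0, 0, 0, 0],
)

```text
time: 46.12
position: [0.5523, 0.1597, 0.1535]
tool_rot: [0.612, 0.791, -0.0, -0.0]
ft_force: [0.1, 0.1, -0.3]
grip_width: 0.0435
grip_force: 0.0
```

Run:
```python
from h import *
o,p=snap('wrist','w8.png');print(hubrel(o),o['ft_force'],o['grip_width'],o['time'])
places(p,['block4_mid','block5_mid','handle'])
```

```text
(array([-0.0313,  0.0573,  0.1535]), np.float64(-0.03)) [ 0.05238639  0.13508953 -0.31038449] 0.04354185452658448 46.1167
block4_mid [([0.4754, 0.2388, 0.0733], 0.64)]
block5_mid [([0.5372, 0.2287, 0.0756], 0.83), ([0.49, 0.1783, 0.0842], 0.68)]
handle [([0.5513, 0.1617, 0.119], 0.97)]
```

View pics/w8.png

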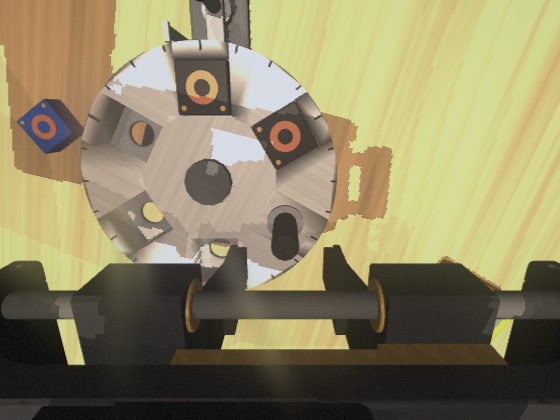

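The wrist view shows module 4 over the ejector at (203,88), module 5 next at (285,135), the handle at (287,235), and the pockets of modules 1–3 empty. I'll go to the knob.

Emit:
servo_tool(
  rows=[0, 0.0323, -0.0113, 0, 0, 0, 0.0323, -0.0113, 0, 0, 0, 0.0323, -0.0113, 0, 0, 0, 0.0323, -0.0113, 0, 0, 0, 0.0323, -0.0113, 0, 0],
)

```text
time: 46.73
position: [0.4565, 0.3031, 0.1537]
tool_rot: [0.612, 0.79, 0.0, 0.0]
ft_force: [0.6, 0.6, -1.0]
grip_width: 0.0436
grip_force: 0.0
```

Emit:
servo_tool(
  rows=[0, 0, 0, 0, 0, 0, 0, 0, 0.025, 0, 0, 0, 0, 0.025, 0, 0, 0, 0, 0.028, 0, 0, 0, 0, 0, 0],
)

```text
time: 47.15
position: [0.4545, 0.3004, 0.0715]
tool_rot: [0.612, 0.791, -0.004, -0.002]
ft_force: [-0.2, -0.6, -0.2]
grip_width: 0.0435
grip_force: 0.0
```

Emit:
servo_tool(
  newtons=40,
  rows=[1, 0, 0, 0, 0, 1, 0, 0, 0, 0, 1, 0, 0, 0, 0, 1, 0, 0, 0, 0, 1, 0, 0, 0, 0],
)

```text
time: 47.57
position: [0.4571, 0.302, 0.077]
tool_rot: [0.613, 0.79, 0.0, -0.0]
ft_force: [-2.8, -1.0, 5.0]
grip_width: 0.021
grip_force: 40.0
```

Emit:
servo_tool(
  rows=[1, 0, 0, 0, 0, 1, 0, 0, 0, 0],
)

```text
time: 47.73
position: [0.4571, 0.302, 0.077]
tool_rot: [0.612, 0.79, 0.0, 0.0]
ft_force: [-1.5, 0.1, 5.1]
grip_width: 0.0208
grip_force: 40.0
```

Emit:
servo_tool(
  rows=[1, 0, 0, -0.005, 0, 1, 0, 0, -0.005, 0, 1, 0, 0, -0.005, 0, 1, 0, 0, -0.005, 0, 1, 0, 0, -0.003, 0],
)

```text
time: 48.15
position: [0.4571, 0.3019, 0.0989]
tool_rot: [0.613, 0.79, -0.0, -0.0]
ft_force: [0.9, 0.2, -7.9]
grip_width: 0.0208
grip_force: 40.0
```

Emit:
servo_tool(
  rows=[1, 0, 0, 0, 0, 1, 0, 0, 0, 0],
)

```text
time: 48.32
position: [0.4571, 0.3019, 0.0992]
tool_rot: [0.612, 0.79, -0.0, -0.0]
ft_force: [-1.2, -0.1, -1.5]
grip_width: 0.0211
grip_force: 40.0
```

Run:
```python
from h import *
o=st();print(hubrel(o),o['ft_force'],o['grip_width'],o['time'])
```

```text
(array([0.1304, 0.001 , 0.0992]), np.float64(-0.14)) [-1.1842261  -0.05738752 -1.52822597] 0.021121159498333722 48.3167
```

Emit:
servo_tool(
  rows=[-0.3, 0, 0, 0, 0, -0.3, 0, 0, 0, 0, -0.3, 0, 0, 0, 0, -0.3, 0, 0, 0, 0, -0.3, 0, 0, 0, 0],
)

```text
time: 48.73
position: [0.4579, 0.3022, 0.0989]
tool_rot: [0.613, 0.79, 0.001, 0.0]
ft_force: [0.4, 0.6, -0.1]
grip_width: 0.0466
grip_force: 0.0
```

Emit:
servo_tool(
  rows=[-0.3, 0, 0, -0.025, 0, -0.3, 0, 0, -0.025, 0, -0.3, -0.0325, 0, 0, 0, -0.3, -0.033, -0.001, 0, 0, -0.3, 0, 0, 0, 0],
)

```text
time: 49.15
position: [0.4743, 0.2347, 0.1493]
tool_rot: [0.614, 0.79, -0.0, 0.001]
ft_force: [-0.0, -0.1, -0.1]
grip_width: 0.0567
grip_force: 0.0
```

Emit:
servo_tool(
  rows=[-0.3, 0, 0, 0, 0, -0.3, 0, 0, 0.02, 0, -0.3, 0, 0, 0.02, 0, -0.3, 0, 0, 0.02, 0, -0.3, 0, 0, 0, 0],
)

```text
time: 49.57
position: [0.4726, 0.2394, 0.0872]
tool_rot: [0.612, 0.791, -0.0, -0.0]
ft_force: [0.5, -0.5, 0.6]
grip_width: 0.0564
grip_force: 0.0
```

Emit:
servo_tool(
  newtons=30,
  rows=[1, 0, 0, 0, 0, 1, 0, 0, 0, 0, 1, 0, 0, 0, 0, 1, 0, 0, 0, 0, 1, 0, 0, 0, 0],
)

```text
time: 49.98
position: [0.473, 0.2387, 0.0889]
tool_rot: [0.612, 0.791, 0.0, 0.0]
ft_force: [-0.0, 0.1, 0.6]
grip_width: 0.0358
grip_force: 30.0
```

Emit:
servo_tool(
  rows=[1, 0, 0, 0, 0, 1, 0, 0, -0.01, 0, 1, 0, 0, -0.025, 0, 1, 0, 0, -0.035, 0, 1, 0, 0, -0.04, 0],
)

```text
time: 50.4
position: [0.4709, 0.2378, 0.1988]
tool_rot: [0.613, 0.79, -0.002, -0.002]
ft_force: [0.7, 0.8, -1.3]
grip_width: 0.0356
grip_force: 30.0
```

Emit:
servo_tool(
  rows=[1, 0, 0, 0, 0, 1, 0, 0, 0, 0],
)

```text
time: 50.57
position: [0.4742, 0.2388, 0.2017]
tool_rot: [0.613, 0.79, 0.003, 0.002]
ft_force: [-0.2, 0.2, -1.4]
grip_width: 0.036
grip_force: 30.0
```

Run:
```python
from h import *
o,p=snap('wrist');print(hubrel(o),trayrel(o),o['ft_force'],o['grip_width'],o['time'])
places(p,['block4_mid'])
```

```text
(array([0.0649, 0.0017, 0.2017]), np.float64(-0.14)) (array([ 0.3925, -0.1034,  0.2017]), np.float64(24.16)) [-0.23987467  0.17698142 -1.3573726 ] 0.036007691745883606 50.5667
block4_mid [([0.4761, 0.237, 0.2031], 0.96)]
```

Emit:
servo_tool(
  rows=[1, 0, 0, 0, 6, 1, 0, 0, 0, 6, 1, 0, 0, 0, 6, 1, 0, 0, 0, 6.2, 1, -0.02, 0.003, 0, 0],
)

```text
time: 51.08
position: [0.4712, 0.2198, 0.1968]
tool_rot: [0.765, 0.644, -0.001, -0.001]
ft_force: [0.5, -0.6, -0.4]
grip_width: 0.036
grip_force: 30.0
```

Emit:
servo_tool(
  rows=[1, -0.034, 0.005, 0, 0, 1, -0.034, 0.005, 0, 0, 1, -0.034, 0.005, 0, 0, 1, -0.034, 0.005, 0, 0, 1, -0.034, 0.005, 0, 0],
)

```text
time: 51.5
position: [0.4662, 0.0451, 0.1969]
tool_rot: [0.764, 0.645, -0.002, -0.002]
ft_force: [-0.1, 0.4, -0.5]
grip_width: 0.0356
grip_force: 30.0
```

Emit:
servo_tool(
  rows=[1, -0.034, 0.005, 0.01, 0, 1, -0.034, 0.005, 0.015, 0, 1, -0.034, 0.005, 0.015, 0, 1, -0.034, 0.005, 0.015, 0, 1, -0.034, 0.005, 0.015, 0],
)

```text
time: 51.92
position: [0.4622, -0.1263, 0.1264]
tool_rot: [0.765, 0.644, -0.001, -0.002]
ft_force: [0.8, -0.8, -0.1]
grip_width: 0.0358
grip_force: 30.0
```

Emit:
servo_tool(
  rows=[1, 0, 0, 0.015, 0, 1, 0, 0, 0.01, 0, 1, 0, 0, 0, 0, 1, 0, 0, 0, 0],
)

```text
time: 52.25
position: [0.4624, -0.1247, 0.102]
tool_rot: [0.765, 0.644, -0.001, -0.002]
ft_force: [-0.0, -0.2, -1.3]
grip_width: 0.0361
grip_force: 30.0
```

Run:
```python
from h import *
o,p=snap('wrist');print(trayrel(o),o['ft_force'],o['grip_width'],o['time'])
places(p,['block4_mid'])
```

```text
(array([ 0.0322, -0.0538,  0.102 ]), np.float64(-0.07)) [-0.02234711 -0.18450238 -1.28742228] 0.036145049592390885 52.25
block4_mid [([0.4644, -0.1253, 0.1036], 0.56)]
```

Emit:
servo_tool(
  rows=[1, 0, 0.002, 0.03, 0, 1, 0, 0, 0.03, 0, 1, 0, 0, 0.02, 0, 1, 0, 0, 0.008, 0, 1, 0, 0, 0, 0],
)

```text
time: 52.77
position: [0.4654, -0.1249, 0.0146]
tool_rot: [0.764, 0.645, -0.001, -0.001]
ft_force: [-0.4, 0.1, 0.3]
grip_width: 0.036
grip_force: 30.0
```

Emit:
servo_tool(
  rows=[1, 0, 0, 0, 0, -0.1, 0, 0, 0, 0, -0.1, 0, 0, 0, 0, -0.1, 0, 0, 0, 0, -0.1, 0, 0, 0, 0],
)

```text
time: 53.18
position: [0.4666, -0.126, 0.0165]
tool_rot: [0.765, 0.645, 0.0, 0.001]
ft_force: [0.1, 0.2, -0.3]
grip_width: 0.0472
grip_force: 0.0
```

Emit:
servo_tool(
  rows=[-0.1, 0, 0, -0.02, 0, -0.1, 0, 0, -0.04, 0, -0.1, 0, 0, -0.04, 0, -0.1, 0, 0, -0.04, 0, -0.1, 0, 0, 0, 0],
)

```text
time: 53.6
position: [0.4703, -0.1278, 0.1627]
tool_rot: [0.764, 0.645, 0.003, 0.007]
ft_force: [1.0, -0.1, 0.5]
grip_width: 0.0478
grip_force: 0.0
```

Run:
```python
from h import *
o,p=snap('wrist','w9.png');print(trayrel(o),o['time']);places(p,['block4_mid','block3_mid','block2_mid'])
```

```text
(array([ 0.0305, -0.0455,  0.1627]), np.float64(-0.03)) 53.6
block4_mid [([0.4691, -0.1261, 0.0128], 0.63)]
block3_mid [([0.5098, 0.0092, 0.0085], 0.82), ([0.5557, -0.2022, 0.019], 0.55), ([0.4537, -0.1896, 0.0149], 0.39)]
block2_mid [([0.4504, -0.1906, 0.019], 0.89)]
```

Emit:
servo_tool(
  rows=[0, 0.0322, -0.0062, 0, 0, 0, 0.0322, -0.0062, 0, 0, 0, 0.0322, -0.0062, 0, 0, 0, 0.0322, -0.0062, 0, 0, 0, 0.0322, -0.0062, 0, 0],
)

```text
time: 54.22
position: [0.4609, 0.0397, 0.1537]
tool_rot: [0.765, 0.644, -0.002, -0.002]
ft_force: [1.5, 0.2, -0.6]
grip_width: 0.0436
grip_force: 0.0
```

Emit:
servo_tool(
  rows=[0, 0.0322, -0.0062, 0, 0, 0, 0.0322, -0.0062, 0, 0, 0, 0.0322, -0.0062, 0, 0, 0, 0.0322, -0.0062, 0, 0, 0, 0.0322, -0.0062, 0, 0],
)

```text
time: 54.63
position: [0.4576, 0.2034, 0.1535]
tool_rot: [0.765, 0.644, -0.002, -0.001]
ft_force: [0.5, 0.2, 0.7]
grip_width: 0.0434
grip_force: 0.0
```

Emit:
servo_tool(
  rows=[0, 0.0322, -0.0062, 0, 0, 0, 0.0322, -0.0062, 0, 0, 0, 0.0322, -0.0062, 0, -6.3, 0, 0, 0, 0, -6, 0, 0, 0, 0, -6],
)

```text
time: 55.05
position: [0.4557, 0.302, 0.1531]
tool_rot: [0.649, 0.761, -0.002, -0.001]
ft_force: [-0.6, -0.3, 0.0]
grip_width: 0.0433
grip_force: 0.0
```

Emit:
servo_tool(
  rows=[0, 0, 0, 0, -6, 0, 0, 0, 0, 0, 0, 0, 0, 0, 0],
)

```text
time: 55.3
position: [0.4563, 0.3, 0.1538]
tool_rot: [0.613, 0.79, -0.002, -0.001]
ft_force: [0.7, -0.2, -1.1]
grip_width: 0.0434
grip_force: 0.0
```

Run:
```python
from h import *
o=st();print(trayrel(o),hubrel(o),o['time'])
```

```text
(array([ 0.4498, -0.1314,  0.1538]), np.float64(24.1)) (array([ 0.1287, -0.0002,  0.1538]), np.float64(-0.2)) 55.3
```

Now push the ejector down and go to the handle (dial at +60).

Emit:
servo_tool(
  rows=[0, 0.001, 0.001, 0.02, -0.2, 0, 0, 0, 0.02, 0, 0, 0, 0, 0.015, 0, 0, 0, 0, 0, 0, 0, 0, 0, 0, 0],
)

```text
time: 55.72
position: [0.4573, 0.3011, 0.0994]
tool_rot: [0.611, 0.791, -0.001, -0.001]
ft_force: [0.9, 0.0, 0.2]
grip_width: 0.044
grip_force: 0.0
```

Emit:
servo_tool(
  newtons=40,
  rows=[1, 0, 0, 0, 0, 1, 0, 0, 0, 0, 1, 0, 0, 0, 0, 1, 0, 0, 0, 0, 1, 0, 0, 0, 0],
)

```text
time: 56.13
position: [0.4572, 0.3015, 0.1012]
tool_rot: [0.611, 0.792, -0.001, -0.0]
ft_force: [-1.9, -0.3, 3.1]
grip_width: 0.0214
grip_force: 40.0
```

Emit:
servo_tool(
  rows=[1, 0, 0, 0.005, 0, 1, 0, 0, 0.005, 0, 1, 0, 0, 0.005, 0, 1, 0, 0, 0.004, 0, 1, 0, 0, 0.003, 0],
)

```text
time: 56.55
position: [0.4573, 0.3016, 0.079]
tool_rot: [0.61, 0.792, -0.001, -0.001]
ft_force: [-11.1, -3.6, 38.1]
grip_width: 0.021
grip_force: 40.0
```

Emit:
servo_tool(
  rows=[1, 0, 0, 0, 0, 1, 0, 0, 0.0003, 0, 1, 0, 0, 0.0003, 0],
)

```text
time: 56.8
position: [0.4573, 0.3016, 0.0792]
tool_rot: [0.61, 0.792, -0.001, -0.0]
ft_force: [-6.8, -1.9, 19.1]
grip_width: 0.0216
grip_force: 40.0
```

Run:
```python
from h import *
o=st();print(hubrel(o),o['ft_force'],o['grip_width'],o['time'])
```

```text
(array([0.13  , 0.0011, 0.0792]), np.float64(0.16)) [-6.80840738 -1.92281281 19.06588826] 0.02160151582706617 56.8
```

Emit:
servo_tool(
  rows=[0, 0, 0, 0, 0, 0, 0, 0, 0, 0, 0, 0, 0, 0, 0, 0, 0, 0, 0, 0, 0, 0, 0, -0.02, 0],
)

```text
time: 57.22
position: [0.4566, 0.3008, 0.0949]
tool_rot: [0.611, 0.792, -0.003, -0.002]
ft_force: [0.1, 1.7, 0.7]
grip_width: 0.0414
grip_force: 0.0
```

Emit:
servo_tool(
  rows=[0, 0, 0, -0.03, 0, 0, 0, 0, -0.026, 0, 0, -0.0325, 0.011, 0, 0, 0, -0.0325, 0.011, 0, 0, 0, -0.0325, 0.011, 0, 0],
)

```text
time: 57.63
position: [0.5163, 0.2155, 0.1545]
tool_rot: [0.61, 0.793, 0.001, 0.001]
ft_force: [0.2, 0.0, -0.3]
grip_width: 0.0435
grip_force: 0.0
```

Emit:
servo_tool(
  rows=[0, -0.0325, 0.011, 0, 0, 0, -0.0325, 0.011, 0, -7, 0, 0, 0, 0, -7, 0, 0, 0, 0, -7, 0, 0, 0, 0, -7],
)

```text
time: 58.05
position: [0.5538, 0.1574, 0.1534]
tool_rot: [0.399, 0.917, 0.0, 0.0]
ft_force: [-0.1, 0.3, -0.3]
grip_width: 0.0435
grip_force: 0.0
```

Emit:
servo_tool(
  rows=[0, 0, 0, 0, -7, 0, 0, 0, 0, -7, 0, 0, 0, 0, -7, 0, 0, 0, 0, -7, 0, 0, 0, 0, -4],
)

```text
time: 58.47
position: [0.5533, 0.1584, 0.1534]
tool_rot: [0.13, 0.991, -0.0, 0.0]
ft_force: [0.0, 0.2, -0.4]
grip_width: 0.0435
grip_force: 0.0
```

Emit:
servo_tool(
  rows=[0, 0, 0, 0, 0, 0, 0, 0, 0, 0],
)

```text
time: 58.63
position: [0.5531, 0.1585, 0.1536]
tool_rot: [0.134, 0.991, 0.0, 0.0]
ft_force: [0.4, -0.3, -0.1]
grip_width: 0.0437
grip_force: 0.0
```

Run:
```python
from h import *
o=st();print(hubrel(o),o['ft_force'],o['grip_width'],o['time'])
```

```text
(array([-0.0326,  0.0577,  0.1536]), np.float64(60.04)) [ 0.4421662  -0.31314683 -0.12111761] 0.04365037640647609 58.6333
```

Emit:
servo_tool(
  rows=[0, 0.0012, -0.0007, 0.02, 0, 0, 0, 0, 0.02, 0, 0, 0, 0, 0.0155, 0, 0, 0, 0, 0, 0, 0, 0, 0, 0, 0],
)

```text
time: 59.05
position: [0.551, 0.1581, 0.0978]
tool_rot: [0.133, 0.991, -0.0, -0.001]
ft_force: [1.0, 1.3, -0.0]
grip_width: 0.0434
grip_force: 0.0
```

Emit:
servo_tool(
  newtons=20,
  rows=[1, 0, 0, 0, 0, 1, 0, 0, 0, 0, 1, 0, 0, 0, 0, 1, 0, 0, 0, 0, 1, 0, 0, 0, 0],
)

```text
time: 59.47
position: [0.5523, 0.1588, 0.0994]
tool_rot: [0.133, 0.991, 0.001, 0.001]
ft_force: [0.6, 3.7, 0.8]
grip_width: 0.0179
grip_force: 2.1
```

Emit:
servo_tool(
  rows=[1, 0, 0, 0, 0, 1, 0, 0, 0, 0, 1, 0.0004, 0.0068, 0, -6, 1, 0.0003, 0.0068, 0, -6, 1, 0.0004, 0.0068, 0, -6],
)

```text
time: 59.88
position: [0.5549, 0.178, 0.0993]
tool_rot: [-0.026, 1.0, -0.0, 0.001]
ft_force: [0.8, -2.1, 3.4]
grip_width: 0.0172
grip_force: 20.0
```

Emit:
servo_tool(
  rows=[1, 0.0004, 0.0068, 0, -6, 1, 0.0003, 0.0068, 0, -6, 1, 0.0004, 0.0068, 0, -6, 1, 0.0004, 0.0068, 0, -6, 1, 0.0003, 0.0068, 0, -6],
)

```text
time: 60.3
position: [0.5459, 0.2107, 0.0993]
tool_rot: [-0.284, 0.959, -0.001, 0.003]
ft_force: [3.4, -1.3, 0.3]
grip_width: 0.017
grip_force: 20.0
```

Emit:
servo_tool(
  rows=[1, 0.0004, 0.0068, 0, -6, 1, 0.0003, 0.0068, 0, -6, 1, 0, 0, 0, 0, 1, 0, 0, 0, 0, 1, 0, 0, 0, 0],
)

```text
time: 60.72
position: [0.5371, 0.2224, 0.0993]
tool_rot: [-0.381, 0.925, -0.0, 0.003]
ft_force: [4.1, 4.5, 1.2]
grip_width: 0.0168
grip_force: 20.0
```

Run:
```python
from h import *
o=st();print(hubrel(o),o['ft_force'],o['grip_width'],o['time'],o['q'])
```

```text
(array([0.0333, 0.0584, 0.0993]), np.float64(-239.85)) [4.10555464 4.53972448 1.16766802] 0.016845051203400754 60.7167 [ 1.99912994e-01  6.33811071e-01  1.65312925e+00  1.50994562e-03
  8.48685540e-01 -2.15282166e+00]
```

Emit:
servo_tool(
  rows=[0, 0, 0, 0, 0, 0, 0, 0, 0, 0, 0, 0, 0, 0, 0, 0, 0, 0, 0, 0, 0, 0, 0, 0, 0],
)

```text
time: 61.13
position: [0.5342, 0.2208, 0.0982]
tool_rot: [-0.381, 0.925, 0.0, -0.001]
ft_force: [0.7, -0.2, -0.3]
grip_width: 0.0403
grip_force: 0.0
```

Emit:
servo_tool(
  rows=[0, 0, 0, -0.028, 0, 0, 0, 0, -0.028, 0, 0, 0, 0, 0, 7, 0, 0, 0, 0, 7, 0, 0, 0, 0, 7],
)

```text
time: 61.55
position: [0.5348, 0.221, 0.1552]
tool_rot: [-0.203, 0.979, -0.0, 0.0]
ft_force: [-0.7, -0.1, 0.1]
grip_width: 0.0432
grip_force: 0.0
```

Emit:
servo_tool(
  rows=[0, 0, 0, 0, 7, 0, 0, 0, 0, 7, 0, 0, 0, 0, 7, 0, 0, 0, 0, 7, 0, 0, 0, 0, 7],
)

```text
time: 61.97
position: [0.5344, 0.2208, 0.1543]
tool_rot: [0.101, 0.995, -0.0, -0.0]
ft_force: [0.5, -0.5, 0.4]
grip_width: 0.0435
grip_force: 0.0
```

Emit:
servo_tool(
  rows=[0, 0, 0, 0, 7, 0, 0, 0, 0, 7, 0, 0, 0, 0, 7, 0, 0, 0, 0, 7, 0, 0, 0, 0, 7],
)

```text
time: 62.38
position: [0.5344, 0.2209, 0.1543]
tool_rot: [0.396, 0.918, -0.0, -0.0]
ft_force: [0.3, 0.1, 0.8]
grip_width: 0.0434
grip_force: 0.0
```

Emit:
servo_tool(
  rows=[0, 0, 0, 0, 7, 0, 0, 0, 0, 7, 0, 0, 0, 0, 7, 0, 0, 0, 0, 7, 0, 0, 0, 0, 1],
)

```text
time: 62.8
position: [0.5345, 0.2209, 0.1543]
tool_rot: [0.612, 0.791, -0.0, -0.0]
ft_force: [0.4, 1.3, 0.5]
grip_width: 0.0437
grip_force: 0.0
```

Emit:
servo_tool(
  rows=[0, 0, 0, 0, 0, 0, 0, 0, 0, 0],
)

```text
time: 62.97
position: [0.5346, 0.221, 0.1544]
tool_rot: [0.609, 0.793, -0.0, -0.0]
ft_force: [0.4, -0.8, -0.2]
grip_width: 0.0434
grip_force: 0.0
```

Run:
```python
from h import *
o,p=snap('wrist','w10.png');print(hubrel(o),o['ft_force'],o['grip_width'],o['time'])
places(p,['block5_mid','handle','knob'])
```

```text
(array([0.0325, 0.0556, 0.1544]), np.float64(0.3)) [ 0.37795311 -0.75024948 -0.16529302] 0.04343141215287267 62.9667
block5_mid [([0.4715, 0.2437, 0.0725], 0.77)]
handle [([0.534, 0.2253, 0.1191], 0.76)]
knob [([0.4561, 0.2989, 0.0895], 0.88)]
```

Module 5 is over the ejector. To the knob: shift (0.0975, −0.0546), then raise.

Emit:
servo_tool(
  rows=[0, 0, 0, 0, 0.3, 0, 0.0244, -0.0137, 0, 0, 0, 0.0244, -0.0137, 0, 0, 0, 0.0244, -0.0137, 0, 0, 0, 0.0244, -0.0136, 0, 0],
)

```text
time: 63.58
position: [0.4567, 0.3025, 0.1545]
tool_rot: [0.613, 0.79, -0.0, -0.0]
ft_force: [0.0, 0.8, 0.5]
grip_width: 0.0434
grip_force: 0.0
```

Emit:
servo_tool(
  rows=[0, 0, 0, 0, 0, 0, 0, 0, 0.025, 0, 0, 0, 0, 0.025, 0, 0, 0, 0, 0.028, 0, 0, 0, 0, 0, 0],
)

```text
time: 64.0
position: [0.4545, 0.3005, 0.0724]
tool_rot: [0.612, 0.791, -0.004, -0.002]
ft_force: [-0.7, 0.3, 0.1]
grip_width: 0.0436
grip_force: 0.0
```

Emit:
servo_tool(
  newtons=40,
  rows=[1, 0, 0, 0, 0, 1, 0, 0, 0, 0, 1, 0, 0, 0, 0, 1, 0, 0, 0, 0, 1, 0, 0, 0, 0],
)

```text
time: 64.42
position: [0.4571, 0.3019, 0.0779]
tool_rot: [0.613, 0.79, 0.0, -0.0]
ft_force: [-2.6, -0.5, 5.8]
grip_width: 0.0214
grip_force: 40.0
```

Emit:
servo_tool(
  rows=[1, 0, 0, 0, 0, 1, 0, 0, 0, 0],
)

```text
time: 64.58
position: [0.4571, 0.3019, 0.0779]
tool_rot: [0.612, 0.79, 0.0, 0.0]
ft_force: [-2.3, -1.7, 7.1]
grip_width: 0.0209
grip_force: 40.0
```

Emit:
servo_tool(
  rows=[1, 0, 0, -0.005, 0, 1, 0, 0, -0.005, 0, 1, 0, 0, -0.005, 0, 1, 0, 0, -0.005, 0, 1, 0, 0, -0.003, 0],
)

```text
time: 65.0
position: [0.4571, 0.3019, 0.0998]
tool_rot: [0.613, 0.79, -0.0, -0.0]
ft_force: [0.3, 0.9, -8.0]
grip_width: 0.0209
grip_force: 40.0
```

Emit:
servo_tool(
  rows=[1, 0, 0, 0, 0, 1, 0, 0, 0, 0],
)

```text
time: 65.17
position: [0.4571, 0.3019, 0.1]
tool_rot: [0.612, 0.79, -0.0, -0.0]
ft_force: [-1.4, 0.0, -1.7]
grip_width: 0.0209
grip_force: 40.0
```

Run:
```python
from h import *
o=st();print(hubrel(o),o['ft_force'],o['grip_width'],o['time'])
```

```text
(array([0.1304, 0.001 , 0.1   ]), np.float64(-0.14)) [-1.42334421  0.04868183 -1.74855744] 0.020877581799106856 65.1667
```

Emit:
servo_tool(
  rows=[-0.3, 0, 0, 0, 0, -0.3, 0, 0, 0, 0, -0.3, 0, 0, 0, 0, -0.3, 0, 0, 0, 0, -0.3, 0, 0, 0, 0],
)

```text
time: 65.58
position: [0.458, 0.3021, 0.0999]
tool_rot: [0.613, 0.79, 0.001, 0.0]
ft_force: [-0.8, -0.5, -0.2]
grip_width: 0.0464
grip_force: 0.0
```

Emit:
servo_tool(
  rows=[-0.3, 0, 0, -0.025, 0, -0.3, 0, 0, -0.025, 0, -0.3, -0.0325, 0, 0, 0, -0.3, -0.033, -0.001, 0, 0, -0.3, 0, 0, 0, 0],
)

```text
time: 66.0
position: [0.4744, 0.2346, 0.1502]
tool_rot: [0.614, 0.79, -0.0, 0.001]
ft_force: [0.2, 0.0, 0.4]
grip_width: 0.0562
grip_force: 0.0
```

Emit:
servo_tool(
  rows=[-0.3, 0, 0, 0, 0, -0.3, 0, 0, 0.02, 0, -0.3, 0, 0, 0.02, 0, -0.3, 0, 0, 0.021, 0, -0.3, 0, 0, 0, 0],
)

```text
time: 66.42
position: [0.4729, 0.2394, 0.0872]
tool_rot: [0.612, 0.791, 0.0, -0.0]
ft_force: [1.1, -0.0, 1.0]
grip_width: 0.0566
grip_force: 0.0
```

Emit:
servo_tool(
  newtons=30,
  rows=[1, 0, 0, 0, 0, 1, 0, 0, 0, 0, 1, 0, 0, 0, 0, 1, 0, 0, 0, 0, 1, 0, 0, 0, 0],
)

```text
time: 66.83
position: [0.4729, 0.2386, 0.0887]
tool_rot: [0.612, 0.791, 0.0, 0.0]
ft_force: [0.0, -0.3, -0.1]
grip_width: 0.0358
grip_force: 30.0
```

Emit:
servo_tool(
  rows=[1, 0, 0, 0, 0, 1, 0, 0, -0.01, 0, 1, 0, 0, -0.025, 0, 1, 0, 0, -0.035, 0, 1, 0, 0, -0.04, 0],
)

```text
time: 67.25
position: [0.471, 0.2377, 0.1988]
tool_rot: [0.613, 0.79, -0.002, -0.002]
ft_force: [0.4, 1.2, 0.2]
grip_width: 0.0356
grip_force: 30.0
```

Emit:
servo_tool(
  rows=[1, 0, 0, 0, 0, 1, 0, 0, 0, 0],
)

```text
time: 67.42
position: [0.4743, 0.2387, 0.2016]
tool_rot: [0.612, 0.79, 0.003, 0.002]
ft_force: [0.5, -0.0, -1.9]
grip_width: 0.0358
grip_force: 30.0
```

Run:
```python
from h import *
o,p=snap('wrist');print(hubrel(o),trayrel(o),o['ft_force'],o['grip_width'],o['time'])
places(p,['block5_mid'])
```

```text
(array([0.0649, 0.0017, 0.2016]), np.float64(-0.14)) (array([ 0.3924, -0.1033,  0.2016]), np.float64(24.16)) [ 0.50633128 -0.04413719 -1.88041308] 0.035765908218264676 67.4167
block5_mid [([0.4729, 0.247, 0.2056], 0.75)]
```

Emit:
servo_tool(
  rows=[1, 0, 0, 0, 6, 1, 0, 0, 0, 6, 1, 0, 0, 0, 6, 1, 0, 0, 0, 6.2, 1, -0.02, 0.008, 0, 0],
)

```text
time: 67.93
position: [0.4752, 0.219, 0.1966]
tool_rot: [0.765, 0.644, -0.002, -0.002]
ft_force: [0.3, -0.2, -1.2]
grip_width: 0.036
grip_force: 30.0
```

Emit:
servo_tool(
  rows=[1, -0.034, 0.0145, 0, 0, 1, -0.034, 0.0145, 0, 0, 1, -0.034, 0.0145, 0, 0, 1, -0.034, 0.0145, 0, 0, 1, -0.034, 0.0145, 0, 0],
)

```text
time: 68.35
position: [0.5185, 0.036, 0.1966]
tool_rot: [0.765, 0.645, -0.002, -0.002]
ft_force: [0.4, 0.3, -0.9]
grip_width: 0.0359
grip_force: 30.0
```

Emit:
servo_tool(
  rows=[1, -0.034, 0.0145, 0.01, 0, 1, -0.034, 0.0145, 0.01, 0, 1, -0.034, 0.0145, 0.01, 0, 1, -0.034, 0.0145, 0.01, 0, 1, -0.034, 0.0145, 0.015, 0],
)

```text
time: 68.77
position: [0.5618, -0.1439, 0.1416]
tool_rot: [0.765, 0.644, -0.001, -0.001]
ft_force: [0.8, 0.7, -0.6]
grip_width: 0.0359
grip_force: 30.0
```

Emit:
servo_tool(
  rows=[1, 0, 0, 0.02, 0, 1, 0, 0, 0.02, 0, 1, 0, 0, 0, 0, 1, 0, 0, 0, 0],
)

```text
time: 69.1
position: [0.5603, -0.1415, 0.101]
tool_rot: [0.765, 0.644, -0.001, -0.003]
ft_force: [-0.2, 0.2, 0.2]
grip_width: 0.036
grip_force: 30.0
```

Run:
```python
from h import *
o,p=snap('wrist');print(trayrel(o),o['ft_force'],o['grip_width'],o['time'])
places(p,['block5_mid'])
```

```text
(array([0.0321, 0.0456, 0.101 ]), np.float64(-0.07)) [-0.2147984   0.17520489  0.22692791] 0.03600792898618934 69.1
block5_mid [([0.5617, -0.137, 0.1025], 0.71)]
```

Emit:
servo_tool(
  rows=[1, 0, 0.001, 0.03, 0, 1, 0, 0, 0.03, 0, 1, 0, 0, 0.02, 0, 1, 0, 0, 0.008, 0, 1, 0, 0, 0, 0],
)

```text
time: 69.62
position: [0.5631, -0.1417, 0.0147]
tool_rot: [0.764, 0.645, -0.0, -0.001]
ft_force: [-0.1, 0.8, -0.7]
grip_width: 0.036
grip_force: 30.0
```

Emit:
servo_tool(
  rows=[1, 0, 0, 0, 0, -0.1, 0, 0, 0, 0, -0.1, 0, 0, 0, 0, -0.1, 0, 0, 0, 0, -0.1, 0, 0, 0, 0],
)

```text
time: 70.03
position: [0.5643, -0.1429, 0.0167]
tool_rot: [0.765, 0.644, 0.0, 0.001]
ft_force: [0.5, -0.0, 0.6]
grip_width: 0.0466
grip_force: 0.0
```

Emit:
servo_tool(
  rows=[-0.1, 0, 0, -0.02, 0, -0.1, 0, 0, -0.04, 0, -0.1, 0, 0, -0.04, 0, -0.1, 0, 0, -0.04, 0, -0.1, 0, 0, 0, 0],
)

```text
time: 70.45
position: [0.5688, -0.1447, 0.1639]
tool_rot: [0.765, 0.645, 0.004, 0.008]
ft_force: [1.7, -1.1, -0.6]
grip_width: 0.0479
grip_force: 0.0
```

Run:
```python
from h import *
o,p=snap('wrist','w11.png');print(trayrel(o),o['time']);places(p,['block5_mid','block4_mid','block3_mid','block2_mid'])
```

```text
(array([0.0304, 0.0544, 0.1639]), np.float64(-0.03)) 70.45
block5_mid [([0.5672, -0.1375, 0.014], 0.88)]
block4_mid [([0.4696, -0.1274, 0.0148], 0.91)]
block3_mid [([0.5091, 0.0068, 0.0101], 0.8), ([0.5551, -0.2035, 0.0182], 0.62)]
block2_mid [([0.4514, -0.1914, 0.0177], 0.87)]
```

Emit:
servo_tool(
  rows=[0, 0.0322, -0.0139, 0, 0, 0, 0.0322, -0.0139, 0, 0, 0, 0.0322, -0.0139, 0, 0, 0, 0.0322, -0.0139, 0, 0, 0, 0.0322, -0.0139, 0, 0],
)

```text
time: 71.12
position: [0.5205, 0.0293, 0.1536]
tool_rot: [0.765, 0.644, -0.001, -0.002]
ft_force: [1.6, 0.8, 0.4]
grip_width: 0.0436
grip_force: 0.0
```

Emit:
servo_tool(
  rows=[0, 0.0322, -0.0139, 0, 0, 0, 0.0322, -0.0139, 0, 0, 0, 0.0322, -0.0139, 0, 0, 0, 0.0322, -0.0139, 0, 0, 0, 0.0322, -0.0139, 0, 0],
)

```text
time: 71.53
position: [0.4793, 0.1996, 0.1537]
tool_rot: [0.765, 0.644, -0.002, -0.001]
ft_force: [0.4, -0.4, 0.1]
grip_width: 0.0433
grip_force: 0.0
```

Emit:
servo_tool(
  rows=[0, 0.0322, -0.0139, 0, 0, 0, 0.0322, -0.0139, 0, 0, 0, 0.0322, -0.0139, 0, -6.2, 0, 0, 0, 0, -6, 0, 0, 0, 0, -6],
)

```text
time: 71.95
position: [0.4543, 0.3023, 0.1535]
tool_rot: [0.649, 0.76, -0.002, -0.001]
ft_force: [0.2, -0.8, -0.5]
grip_width: 0.0436
grip_force: 0.0
```

Emit:
servo_tool(
  rows=[0, 0, 0, 0, -6.1, 0, 0, 0, 0, 0, 0, 0, 0, 0, 0],
)

```text
time: 72.2
position: [0.4555, 0.3003, 0.154]
tool_rot: [0.613, 0.79, -0.001, -0.001]
ft_force: [-0.9, -0.5, 0.7]
grip_width: 0.0436
grip_force: 0.0
```

Run:
```python
from h import *
o=st();print(trayrel(o),hubrel(o),o['time'])
```

```text
(array([ 0.4499, -0.1322,  0.154 ]), np.float64(24.11)) (array([ 0.1292, -0.001 ,  0.154 ]), np.float64(-0.19)) 72.2
```

All four modules are in the tray. Now push the ejector down.

Emit:
servo_tool(
  rows=[0, 0.001, 0.0015, 0.02, -0.2, 0, 0, 0, 0.02, 0, 0, 0, 0, 0.015, 0, 0, 0, 0, 0, 0, 0, 0, 0, 0, 0],
)

```text
time: 72.62
position: [0.4569, 0.3013, 0.0994]
tool_rot: [0.611, 0.791, -0.001, -0.001]
ft_force: [-0.0, 0.5, 0.6]
grip_width: 0.0434
grip_force: 0.0
```

Emit:
servo_tool(
  newtons=40,
  rows=[1, 0, 0, 0, 0, 1, 0, 0, 0, 0, 1, 0, 0, 0, 0, 1, 0, 0, 0, 0, 1, 0, 0, 0, 0],
)

```text
time: 73.03
position: [0.4572, 0.3019, 0.1012]
tool_rot: [0.611, 0.792, -0.0, -0.0]
ft_force: [-2.1, -0.5, 2.1]
grip_width: 0.021
grip_force: 40.0
```

Emit:
servo_tool(
  rows=[1, 0, 0, 0.005, 0, 1, 0, 0, 0.005, 0, 1, 0, 0, 0.005, 0, 1, 0, 0, 0.004, 0, 1, 0, 0, 0.003, 0],
)

```text
time: 73.45
position: [0.4572, 0.302, 0.0789]
tool_rot: [0.61, 0.792, -0.0, -0.0]
ft_force: [-8.9, -3.1, 38.6]
grip_width: 0.0207
grip_force: 40.0
```

Emit:
servo_tool(
  rows=[1, 0, 0, 0, 0, 1, 0, 0, 0.0003, 0, 1, 0, 0, 0.0003, 0],
)

```text
time: 73.7
position: [0.4571, 0.3019, 0.0791]
tool_rot: [0.61, 0.792, -0.0, -0.0]
ft_force: [-4.7, -1.8, 17.9]
grip_width: 0.0208
grip_force: 40.0
```

Run:
```python
from h import *
o=st();print(hubrel(o),o['ft_force'],o['grip_width'],o['time'])
```

```text
(array([0.1303, 0.001 , 0.0791]), np.float64(0.16)) [-4.6910201  -1.84715037 17.8657228 ] 0.020785542485726165 73.7
```

Emit:
servo_tool(
  rows=[0, 0, 0, 0, 0, 0, 0, 0, 0, 0, 0, 0, 0, 0, 0, 0, 0, 0, 0, 0, 0, 0, 0, -0.02, 0],
)

```text
time: 74.12
position: [0.4556, 0.3009, 0.0947]
tool_rot: [0.611, 0.792, -0.003, -0.002]
ft_force: [0.7, 0.1, 0.8]
grip_width: 0.0414
grip_force: 0.0
```

Emit:
servo_tool(
  rows=[0, 0, 0, -0.03, 0, 0, 0, 0, -0.026, 0, 0, -0.0326, 0.0184, 0, 0, 0, -0.0326, 0.0184, 0, 0, 0, -0.0326, 0.0184, 0, 0],
)

```text
time: 74.53
position: [0.5371, 0.2211, 0.1544]
tool_rot: [0.61, 0.793, 0.001, 0.001]
ft_force: [1.4, 0.5, 0.0]
grip_width: 0.0435
grip_force: 0.0
```

Emit:
servo_tool(
  rows=[0, 0, 0, 0, -7, 0, 0, 0, 0, -7, 0, 0, 0, 0, -7, 0, 0, 0, 0, -7, 0, 0, 0, 0, -7],
)

```text
time: 74.95
position: [0.5362, 0.2211, 0.1532]
tool_rot: [0.341, 0.94, -0.0, -0.0]
ft_force: [0.2, 0.6, -0.5]
grip_width: 0.0438
grip_force: 0.0
```

Emit:
servo_tool(
  rows=[0, 0, 0, 0, -7, 0, 0, 0, 0, -7, 0, 0, 0, 0, -7, 0, 0, 0, 0, -7, 0, 0, 0, 0, -7],
)

```text
time: 75.37
position: [0.5361, 0.2213, 0.1533]
tool_rot: [0.043, 0.999, -0.0, -0.0]
ft_force: [0.3, 0.4, 0.1]
grip_width: 0.0433
grip_force: 0.0
```

Emit:
servo_tool(
  rows=[0, 0, 0, 0, -7, 0, 0, 0, 0, -7, 0, 0, 0, 0, -7, 0, 0, 0, 0, -7, 0, 0, 0, 0, -7],
)

```text
time: 75.78
position: [0.5361, 0.2214, 0.1533]
tool_rot: [-0.26, 0.966, -0.0, -0.0]
ft_force: [0.8, 0.2, 0.0]
grip_width: 0.0436
grip_force: 0.0
```

Emit:
servo_tool(
  rows=[0, 0, 0, 0, -7, 0, 0, 0, 0, -7, 0, 0, 0, 0, -1, 0, 0, 0, 0, 0, 0, 0, 0, 0, 0],
)

```text
time: 76.2
position: [0.536, 0.2214, 0.1536]
tool_rot: [-0.38, 0.925, 0.0, -0.0]
ft_force: [0.5, 0.3, -0.8]
grip_width: 0.0431
grip_force: 0.0
```

Run:
```python
from h import *
o=st();print(hubrel(o),o['ft_force'],o['grip_width'],o['time'])
to(o,HUB+.065*np.array([np.cos(np.radians(PSI-60)),np.sin(np.radians(PSI-60)),0])+[0,0,.012],PSI+120)
```

```text
(array([0.0326, 0.057 , 0.1536]), np.float64(-239.99)) [ 0.48075589  0.30790457 -0.76208491] 0.04309446687779894 76.2
shift [0.0006 0.0003 0.0556] turn 0.01
```

Emit:
servo_tool(
  rows=[0, 0.0006, 0.0003, 0.02, 0, 0, 0, 0, 0.02, 0, 0, 0, 0, 0.0155, 0, 0, 0, 0, 0, 0, 0, 0, 0, 0, 0],
)

```text
time: 76.62
position: [0.5347, 0.2211, 0.0977]
tool_rot: [-0.38, 0.925, 0.0, -0.001]
ft_force: [0.2, -0.3, -0.0]
grip_width: 0.0437
grip_force: 0.0
```

Emit:
servo_tool(
  newtons=20,
  rows=[1, 0, 0, 0, 0, 1, 0, 0, 0, 0, 1, 0, 0, 0, 0, 1, 0, 0, 0, 0, 1, 0, 0, 0, 0],
)

```text
time: 77.03
position: [0.5353, 0.2217, 0.0991]
tool_rot: [-0.38, 0.925, 0.0, 0.0]
ft_force: [-1.7, 3.4, 1.7]
grip_width: 0.018
grip_force: 1.6
```

Emit:
servo_tool(
  rows=[1, 0, 0, 0, 0, 1, 0, 0, 0, 0, 1, 0.0004, -0.0068, 0, 6, 1, 0.0003, -0.0068, 0, 6, 1, 0.0004, -0.0068, 0, 6],
)

```text
time: 77.45
position: [0.5466, 0.2056, 0.0991]
tool_rot: [-0.229, 0.973, 0.001, -0.0]
ft_force: [-3.9, 7.0, 7.0]
grip_width: 0.0176
grip_force: 20.0
```

Emit:
servo_tool(
  rows=[1, 0.0004, -0.0068, 0, 6, 1, 0.0003, -0.0068, 0, 6, 1, 0.0004, -0.0068, 0, 6, 1, 0.0003, -0.0068, 0, 6, 1, 0.0004, -0.0068, 0, 6],
)

```text
time: 77.87
position: [0.5529, 0.1729, 0.0991]
tool_rot: [0.031, 1.0, 0.001, -0.001]
ft_force: [-3.9, 8.9, 5.6]
grip_width: 0.0168
grip_force: 20.0
```

Emit:
servo_tool(
  rows=[1, 0.0004, -0.0068, 0, 6, 1, 0.0003, -0.0068, 0, 6, 1, 0.0004, -0.0068, 0, 6, 1, 0.0003, -0.0068, 0, 6, 1, 0.0004, -0.0068, 0, 6],
)

```text
time: 78.28
position: [0.5421, 0.1418, 0.0991]
tool_rot: [0.289, 0.957, 0.002, -0.001]
ft_force: [-3.4, 13.0, 6.0]
grip_width: 0.0177
grip_force: 20.0
```

Emit:
servo_tool(
  rows=[1, 0.0004, -0.0068, 0, 6, 1, 0.0003, -0.0068, 0, 6, 1, 0, 0, 0, 0, 1, 0, 0, 0, 0, 1, 0, 0, 0, 0],
)

```text
time: 78.7
position: [0.5332, 0.1314, 0.0991]
tool_rot: [0.385, 0.923, 0.001, -0.002]
ft_force: [-4.1, 8.2, 7.4]
grip_width: 0.0177
grip_force: 20.0
```

Run:
```python
from h import *
o=st();print(hubrel(o),o['ft_force'],o['grip_width'],o['time'])
d=(o['position']-HUB)[:2];print('dial',(np.degrees(np.arctan2(d[1],d[0]))-(PSI-180)))
to(o,HUB+.065*np.array([np.cos(np.radians(PSI-150)),np.sin(np.radians(PSI-150)),0])+[0,0,.012],PSI+30)
```

```text
(array([-0.0538,  0.0317,  0.0991]), np.float64(30.05)) [-4.12944782  8.22787716  7.38720381] 0.017736189049827773 78.7
dial 30.48013191326511
shift [-0.0026 -0.0005  0.0011] turn 0.05
```

Emit:
servo_tool(
  rows=[0, 0, 0, 0, 0, 0, 0, 0, 0, 0, 0, 0, 0, 0, 0, 0, 0, 0, 0, 0, 0, 0, 0, 0, 0],
)

```text
time: 79.12
position: [0.535, 0.1288, 0.0982]
tool_rot: [0.385, 0.923, -0.0, 0.0]
ft_force: [-0.1, 0.3, 0.4]
grip_width: 0.0407
grip_force: 0.0
```

Emit:
servo_tool(
  rows=[0, 0, 0, -0.028, 0, 0, 0, 0, -0.035, 0, 0, 0, 0, -0.035, 0, 0, 0, 0, -0.035, 0, 0, 0, 0, -0.035, 7],
)

```text
time: 79.53
position: [0.5345, 0.1288, 0.2678]
tool_rot: [0.441, 0.897, -0.0, -0.0]
ft_force: [0.8, -0.6, -0.3]
grip_width: 0.0433
grip_force: 0.0
```

Emit:
servo_tool(
  rows=[0, 0, 0, 0, 7, 0, 0, 0, 0, 7, 0, 0, 0, 0, 7, 0, 0, 0, 0, 2, 0, 0.03, 0, 0, 0],
)

```text
time: 79.95
position: [0.5291, 0.1545, 0.2664]
tool_rot: [0.613, 0.79, -0.001, 0.002]
ft_force: [1.8, 0.6, -0.4]
grip_width: 0.0436
grip_force: 0.0
```

Emit:
servo_tool(
  rows=[0, 0.03, 0, 0, 0, 0, 0.02, 0, 0, 0, 0, 0, 0, 0, 0, 0, 0, 0, 0, 0],
)

```text
time: 80.28
position: [0.5141, 0.2069, 0.2662]
tool_rot: [0.61, 0.793, -0.0, 0.0]
ft_force: [0.3, -0.7, -0.2]
grip_width: 0.0433
grip_force: 0.0
```

Run:
```python
from h import *
o,p=snap('wrist','w12.png');print(hubrel(o),o['time']);places(p,['handle','knob','hub'])
w=wpose(o,p);r=robot.place_of(p,'handle')
for q in r[:1]:
    d=np.array(q['at'])-HUB;print('dial',np.degrees(np.arctan2(d[1],d[0]))-(PSI-180))
for k in(15,30,45):
    a=np.radians(PSI-180+k);print(k,proj(w,HUB+[.065*np.cos(a),.065*np.sin(a),.05]).round(0))
o,p=snap('top','t12.png');places(p,['block2_mid','block3_mid','block4_mid','block5_mid'])
im=cv2.imread('pics/t12.png')[130:310,150:390];cv2.imwrite('pics/t12c.png',cv2.resize(im,None,fx=3,fy=3))
```

```text
(array([0.024 , 0.0322, 0.2662]), np.float64(0.28)) 80.2833
handle [([0.5325, 0.1313, 0.1201], 0.91)]
knob [([0.4586, 0.3023, 0.09], 0.66), ([0.5533, 0.1911, 0.0837], 0.51)]
hub [([0.486, 0.1771, 0.087], 0.82), ([0.5329, 0.132, 0.1147], 0.44)]
dial 29.94268878024217
15 [[271. 280.]]
30 [[286. 275.]]
45 [[299. 266.]]
block2_mid [([0.4561, -0.1875, 0.017], 0.7)]
block3_mid [([0.3218, 0.1701, 0.0111], 0.74), ([0.5492, -0.2057, 0.0147], 0.66), ([0.471, 0.1168, 0.0815], 0.58)]
block4_mid [([0.4682, -0.1212, 0.0172], 0.52)]
block5_mid [([0.5622, -0.1396, 0.0115], 0.43)]
```

View pics/w12.png

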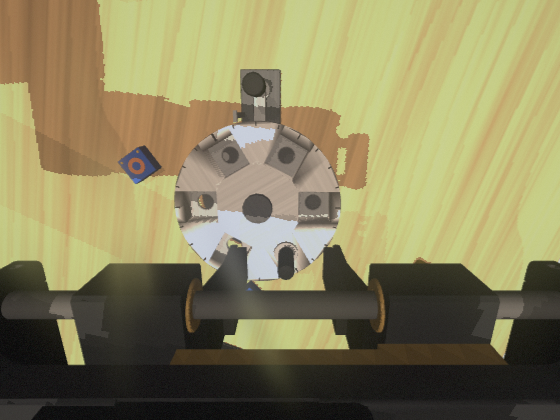

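View pics/t12c.png

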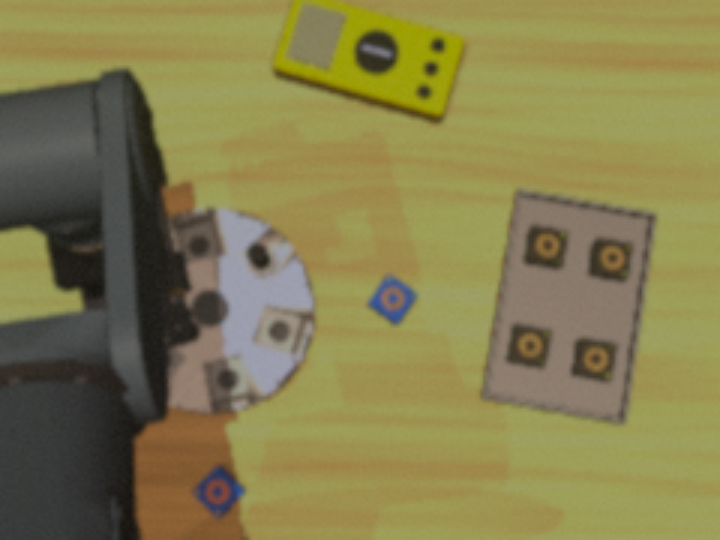

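The wrist view shows all five pockets empty, the handle at (286,262) with the dial at about 30° (two clicks anticlockwise), and the ejector down with its knob at (255,84). The top crop shows four black modules flat and apart in the tray at (547,245), (610,258), (529,346) and (596,359). The meter and the blue blocks are untouched and the gripper is clear, so I'm handing in.

```bash
python3 -c "
from h import *
print(robot.hand_in())"
```

```text
the job is handed in; nothing more can be done
None
```

I handed the job in at about 80 s of the 210 s allowed: all four modules (2–5) lie flat and apart on the tray floor, the ejector is fully down, and the dial is parked two clicks anticlockwise of home.

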